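# Ready the label press

## Task

Get the label heat-press ready for the next batch: take the soap carton off the press bed and stand it upright on the worktop without dropping it, turn the heat dial until its white pointer points at the red rider on the scale, and lower the press head gently until it is fully shut, so that both plates warm up. Leave the rider as it is set, and the spray can, the sewing tin and the thread spools where they stand.

Things in the scene. Friction and masses are not known exactly. Their poses are not given: they have to be found in the camera images.
- press: label heat-press fixed to the worktop, grey base 255 x 310 mm, 26 mm high; origin on the worktop under the base's middle; x to its back, y to its left, z up. Left half (y = +72 mm): bed and hinged head. Right half (y -150 to -22 mm): white control housing up to 136 mm high; its front face slopes at 35 degrees, facing up and to the front, and carries the heat dial
- carton: red soap carton 47 x 64 x 44 mm (its x, y, z), 0.11 kg; origin in the middle of its underside; lies on the front half of the press bed, 64 mm side about front to back, so grip it across its 47 mm width. The raised head leans over the bed: the tool must come in tilted about 35 degrees, its body leaning towards the front of the press
- bed (a point): middle of the top of the press bed, an orange pad 106 x 116 mm (press x, y), 70 mm above the worktop, with free air in front of it
- dial_grip (a point): on the dial's axis at half height of its bar grip. Its z axis is the dial's axis, out of the sloping face (35 degrees from vertical towards the press's front). Bar 56 mm long, 16 mm thick, its top 7 mm above this point; skirt under it of 64 mm diameter, its top 18 mm below this point; the housing's face 28 mm below this point
- dial_pointer (a point): end of the dial's white pointer line, which runs along one half of the bar grip: 40 mm from the dial's axis and 21 mm below dial_grip along it, turning with the dial
- rider_mark (a point): inner tip of the red rider on the scale: 40 mm from the dial's axis, at the same height as dial_pointer, so the two points coincide when the dial is set. The rider sits tight (0.6 N m) and projects 11 mm at most from the face
- dial (a joint): angle of the dial, rad, 0 to 4.71; grows clockwise as seen looking at the face; at 0 the pointer is 135 degrees counter-clockwise from straight up the slope. Stays where it is left; friction 0.05 N m
- rider (a joint): angle of the rider on the same scale, same zero and direction; the dial always starts 0.5 to 1.6 rad below it
- head (a joint): opening angle of the head, rad: 0 fully shut (plates together), starts at 1.13 to 1.27. A stiff hinge (friction 1.0 N m, head 0.8 kg) holds it wherever it is left
- head_hinge (a point): the head's hinge axis, along the press's y, 82 mm above the worktop and 110 mm behind the middle of the base
- head_bar (a point): middle of the head's round handle bar, along the press's y: black grip 74 mm long, 19 mm thick, between two struts 94 mm apart. 230 mm from the hinge axis; with the head shut it lies in front of the hinge and 10 mm above it, 75 mm in front of the upper plate's front edge
- starch: red spray can 59 mm wide, 198 mm high, origin under its base; bystander
- tin: sewing tin, green with a brown lid, 111 x 156 x 47 mm, origin under its base; bystander
- spool_red: red thread spool, 28 mm wide, 43 mm high, standing, origin under its base; bystander
- spool_blue: blue thread spool, same size; bystander
Mind the look-alikes: they are no part of the job. There is more than one size of the carton; the one meant has the size given above.

How it is judged:
On the way:
1. the carton stands upright on the worktop, clear of the fingers (height (world z) of carton between -0.012 and 0.012 m and angle between carton's own z axis and vertical below 0.15 rad and contact force between the fingers and carton below 0.05 N), for 0.2 s.
At the end, for the whole second after the job is handed in: The carton stands upright on the worktop at rest (tilt under 0.15 rad), the dial's pointer tip is within 5 mm of the rider's tip (7 degrees, half a scale division) and the head is shut to within 0.06 rad (height (world z) of carton between -0.012 and 0.012 m and angle between carton's own z axis and vertical below 0.15 rad and linear speed of carton below 0.02 m/s and distance between dial_pointer and rider_mark below 0.005 m and value of joint head below 0.06 rad); the robot touches nothing.
It fails at once if the carton is dropped (moves faster than 0.7 m/s with no finger on it) (linear speed of carton above 0.7 m/s and contact force between the fingers and carton below 0.05 N).
It fails at once if the head is slammed (falls faster than 2.5 rad/s) (velocity of joint head below -2.5 rad/s).
It fails at once if the rider is moved by more than 4 mm (distance of rider_mark from where it was at the start of the episode above 0.004 m).
It fails at once if the spray can, the tin or a spool is moved by more than 20 mm (distance of any of starch, tin, spool_red, spool_blue from where it was at the start of the episode above 0.02 m).
It also fails if it takes over 67 s, if anything falls off the work surface, if the arm or the gripper's body presses on something with over 40 N, if the wrist force passes 120 N, or if a joint passes its speed limit or range.

## Robot

A 7-joint arm with a two-finger parallel gripper is mounted at the origin on a cart in front of the work surface, level with it; the furniture and walls round the work are solid. World frame = base frame: x ahead of the robot, y to its left, z up, the work surface at z = 0. Lengths are in m, angles in rad, forces in N, time in s.
With the tool pointing down it reaches from about 0.425 to 0.95 m from the base axis. Payload 16.7 kg.
Tool frame: the origin (TCP) lies on the front face of the gripper's body, between the roots of the fingers; the fingertips stand 97 mm ahead of it and the grasp point (between the pads) lies 78 mm ahead of it; z points along the fingers, y is the line along which they close (so a half turn about z gives the same grasp; the last joint's range is limited). The gripper opens to 94 mm and grips with 3 to 60 N. Pads are 16 mm wide; open, the fingers measure 119 mm over their backs; the gripper's body (75 mm by 177 mm) begins 78 mm behind the grasp point.
Start: joints at [0.997, 0.426, 0.074, 1.606, -0.034, 1.111, -0.067], TCP at [0.278, -0.615, 0.303] pointing down, gripper open.
Joint ranges: [-2.85, 2.85], [-0.5, 2.14], [-1.23, 1.37], [0.21, 2.46], [-1.02, 4.16], [0.16, 2.05], [-2.73, 2.73]. Speed limits (rad/s): [1.89, 1.89, 2.39, 2.39, 3.01, 3.01, 3.01].

## Interface

Orientations are given as a unit quaternion [w, x, y, z].
In Python, from station import r gives the robot as it stands. The module is installed in compiled form; this text tells all that it offers.
- The arm moves only by the tool carry_out, never from a script. Its argument "commands" is a list of rows, each an object of numbers: "wx", "wy", "wz": the turn, a rotation vector about the world's x, y, z in rad; "x", "y", "z": the shift along the world's x, y, z in cm; "jaw": the opening, from 0 (shut) to 1 (fully open). A call has 1 to 12 rows; each row is the pose to reach, as a shift and turn from the pose commanded when the call began; what a row does not reach only later rows make up. A row lasts 1/12 s, in which the tool goes at most 41.7 mm and 7.16 degrees, less where a joint would pass 70% of its speed; a pose out of reach is approached as far as the arm can. A call with a gripper value outside its range is refused whole. The fingers move at their own pace and stop on an object; "force" is the grip in N (left out, the last holds). Time passes only in rows, so rows that repeat a pose let the fingers close. It gives the time, the measured TCP pose, the force, the opening and the grip force at its end, in the units of the state.
- r.get_obs(): the state, without advancing time (a new reading comes with each control period).
- r.grab_frame(name): name is "side" or "top"; returns a dict with "frame" (400x640x3 uint8, red, green, blue), "depth" (400x640 float32, m along the optical axis (not along the pixel's ray), 0 where there is no reading), "intrinsics" (3x3 intrinsics, pixels), "dist_coeffs" ([k1, k2, p1, p2, k3] as OpenCV has them; the pictures are not rectified), "R" (3x3) and "t" (3): a world point X has camera coordinates R X + t. Camera axes: x right, y down, z forward; pixel columns grow to the right and rows downward; lengths in m; the calibration is good to about 2 mm. A picture is of the moment at which its call begins.
- r.sign_off(): hands the job in; it is judged then, once.
Trained networks look in the newest picture that a camera, given by its name, has taken for a name from the list of things; names that differ only in an ending like _2 or _b are one class to them, and where a whole thing is asked for, a point or a joint stands for the part that bears it (a point fixed in the world has none). Each returns a list of dicts, best first, with "conf" (0 to 1); they miss things now and then, are a little off and sometimes report something else, mostly with a low value. They report only what shows in the picture. A call takes as long as a camera call. They do not tell look-alikes from the thing itself.
- r.boxes_of(thing, camera): "xy" ([column, row] in pixels, amid what is visible of it).
The state is a dict: "clock": time; "joint_positions": joint angles; "qvel": joint speeds; "joint_efforts": joint torques, N m; "position": TCP position; "tcp_rot": TCP orientation; "wrist_force": force on the tool from outside, world axes, zero at the start; "ft_torque": the same for the moment, N m; "width": finger opening in m; "grip_force": force on a finger pad.
Only numpy, scipy, OpenCV 4.12 (cv2) and the standard library are available. Lean on these libraries where they do the work, as an engineer would, in place of code of your own. Each camera call takes 0.05 s, during which the arm holds its last target. There are 200 camera calls.

## Working session

There is one attempt and no reset: what is moved stays moved. The work goes in short steps, Python scripts to look and compute and a tool call to move; the robot and the scene stay as the last step left them, time stands still between calls to the robot, and variables do not carry over. Pictures are saved under pics/ and viewed, at most 10 in all, crops included, and the job is handed in when it is done.

Besides the shell and the picture viewer there is one more tool, called after "Call:" as name(argument=value, ...) on one line, values as JSON. carry_out: Moves the arm, as the interface text tells. Its arguments: {"type":"object","properties":{"commands":{"type":"array","items":{"type":"object","properties":{"wx":{"type":"number"},"wy":{"type":"number"},"wz":{"type":"number"},"x":{"type":"number"},"y":{"type":"number"},"z":{"type":"number"},"jaw":{"type":"number"}}}},"force":{"type":"number"}},"required":["commands"]}

```bash
mkdir -p pics; cat > h.py <<'E'
import numpy as np, cv2
from station import r
def grab(n):
    return r.grab_frame(n)
def world(f,uv,d=None):
    u,v=uv
    if d is None:
        p=f["depth"][int(round(v))-1:int(round(v))+2,int(round(u))-1:int(round(u))+2]; p=p[p>0]; d=np.median(p) if p.size else np.nan
    n=cv2.undistortPoints(np.array([[[u,v]]],float),np.array(f["intrinsics"]),np.array(f["dist_coeffs"]))[0,0]
    return np.array(f["R"]).T@(np.array([n[0]*d,n[1]*d,d])-np.array(f["t"]))
def cloud(f):
    h,w=f["depth"].shape
    g=np.stack(np.meshgrid(np.arange(w),np.arange(h)),-1).reshape(-1,1,2).astype(float)
    n=cv2.undistortPoints(g,np.array(f["intrinsics"]),np.array(f["dist_coeffs"]))[:,0]
    d=f["depth"].reshape(-1,1)
    P=(np.hstack([n,np.ones((len(n),1))])*d-np.array(f["t"]))@np.array(f["R"])
    P[d[:,0]==0]=np.nan
    return P.reshape(h,w,3)
def proj(f,X):
    return cv2.projectPoints(np.array(X,float).reshape(-1,1,3),cv2.Rodrigues(np.array(f["R"]))[0],np.array(f["t"]),np.array(f["intrinsics"]),np.array(f["dist_coeffs"]))[0][:,0]
E
python3 - <<'E'
from h import *
np.set_printoptions(precision=3,suppress=True)
for c in("side","top"):
    f=grab(c); cv2.imwrite(f"pics/{c}0.png",f["frame"][...,::-1]); np.savez(f"{c}0.npz",**f)
    print(c,"cam at",-f["R"].T@f["t"])
    for n in("press","carton","bed","dial_grip","dial_pointer","rider_mark","head_bar","head_hinge","starch","tin","spool_red","spool_blue"):
        for b in r.boxes_of(n,c)[:3]:
            print(n,np.round(b["xy"],1),round(b["conf"],2),world(f,b["xy"]))
E
```

```text
side cam at [ 0.243 -1.524  0.949]
press [316.7 209.5] 0.77 [ 0.559 -0.177  0.12 ]
carton [300.2 186.4] 0.69 [0.539 0.001 0.11 ]
carton [266.1 165. ] 0.52 [0.462 0.351 0.031]
bed [321.8 211.3] 0.62 [ 0.572 -0.192  0.121]
dial_grip [301.3 209.7] 0.62 [ 0.512 -0.159  0.113]
dial_pointer [300.6 213.2] 0.49 [ 0.51  -0.162  0.102]
rider_mark [326.8 161.8] 0.22 [ 0.625 -0.024  0.211]
head_bar [328.5 160.7] 0.81 [ 0.631 -0.021  0.213]
head_hinge [320.1 213.1] 0.84 [ 0.567 -0.192  0.115]
starch [318.5 162.3] 0.53 [0.666 0.275 0.065]
tin [358.  285.1] 0.62 [ 0.614 -0.476  0.045]
spool_blue [310.5 285.5] 0.48 [ 0.486 -0.443  0.036]
top cam at [ 0.484 -0.064  1.364]
press [319.  195.8] 0.83 [ 0.576 -0.046  0.027]
carton [173.  237.6] 0.72 [0.46  0.387 0.057]
carton [293.3 204.9] 0.62 [0.547 0.025 0.115]
carton [233.  203.4] 0.45 [0.559 0.211 0.033]
bed [322.1 193.1] 0.81 [ 0.584 -0.056  0.026]
dial_grip [350.3 210.4] 0.79 [ 0.528 -0.134  0.115]
dial_pointer [347.7 217.7] 0.64 [ 0.508 -0.125  0.126]
head_bar [286.8 170.6] 0.91 [0.629 0.032 0.229]
head_hinge [318.3 190.5] 0.78 [ 0.592 -0.044  0.026]
starch [201.5 157.1] 0.77 [0.679 0.27  0.166]
tin [454.7 177.7] 0.71 [ 0.621 -0.451  0.047]
spool_red [434.2 235.7] 0.55 [ 0.45  -0.384  0.042]
spool_blue [449.7 221.8] 0.61 [ 0.49  -0.433  0.041]
spool_blue [319.1 193.1] 0.41 [ 0.584 -0.047  0.028]
```

View pics/side0.png

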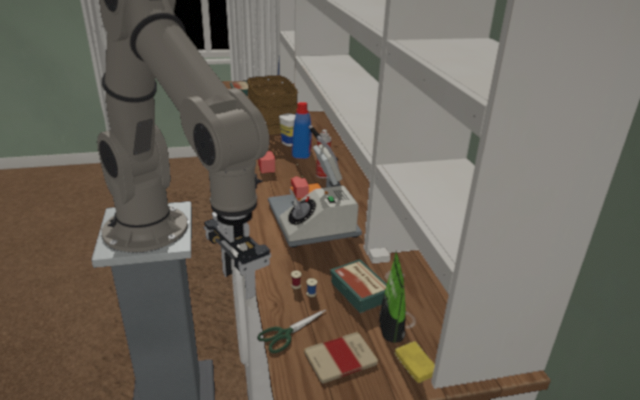

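View pics/top0.png

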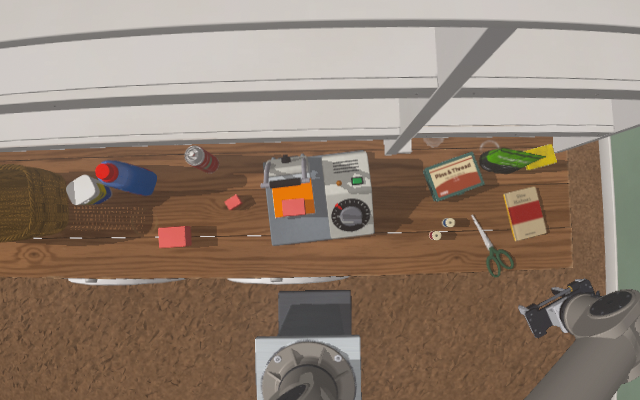

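The side view shows the arm at left and the press at about (316,209), with its head raised and the carton on the bed at about (300,187). The top view shows the press at about (320,197), carton at (293,206), dial at (350,214), and two look-alike cartons at (173,237) and (232,202). The can, tin and spools all stand clear of the press.

```bash
python3 - <<'E'
from h import *
np.set_printoptions(precision=4,suppress=True)
f=dict(np.load("top0.npz")); P=cloud(f); im=f["frame"]; hsv=cv2.cvtColor(im,cv2.COLOR_RGB2HSV)
x,y,z=P[...,0],P[...,1],P[...,2]
reg=(x>.4)&(x<.74)&(y>-.26)&(y<.14)
def rect(m,name):
    Q=P[m]; rr=cv2.minAreaRect((Q[:,:2]*1000).astype(np.float32)); print(name,m.sum(),rr,"z",np.percentile(Q[:,2],[5,50,95]),"med",np.median(Q,0))
base=reg&(z>.017)&(z<.14); base=cv2.morphologyEx(base.astype(np.uint8),cv2.MORPH_OPEN,np.ones((3,3)))>0
rect(base,"foot")
H,S,V=hsv[...,0],hsv[...,1],hsv[...,2]
red=reg&((H<5)|(H>172))&(S>120)&(V>150)&(z>.1)&(z<.13)
red=cv2.morphologyEx(red.astype(np.uint8),cv2.MORPH_OPEN,np.ones((3,3)))>0
rect(red,"carton")
org=reg&(H>7)&(H<20)&(S>200)&(z<.09)&(z>.05); rect(org,"pad")
# housing slope plane
slope=reg&(z>.06)&(z<.13)&(y<-.09)&(S<40)&(V>170)
Q=P[slope]; print("white",slope.sum())
# base edges: front & right: print lines
for lo in np.arange(-.19,.11,.04):
    s=base&(abs(y-lo)<.006); print("front at y",round(lo,2),np.sort(x[s])[:2])
for xx in np.arange(.44,.70,.04):
    s=base&(abs(x-xx)<.005); print("x",round(xx,2),"right",np.sort(y[s])[:2],"left",np.sort(y[s])[-2:])
tab=(z<.01)&(x<.55)&(x>.2); print("table z",np.nanmedian(z[tab]),np.percentile(x[(abs(z)<.01)],1))
c=im[140:260,250:390]; cv2.imwrite("pics/crop1.png",cv2.resize(c,None,fx=5.5,fy=5,interpolation=cv2.INTER_CUBIC)[...,::-1])
o=r.get_obs(); print({k:np.round(v,3) for k,v in o.items()})
E
```

```text
foot 7370 ((584.6776123046875, -78.60682678222656), (270.8785400390625, 383.6743469238281), 5.8263936042785645) z [0.0233 0.0719 0.1375] med [ 0.5486 -0.0627  0.0719]
carton 333 ((540.5213012695312, 25.276309967041016), (42.677425384521484, 60.732391357421875), 4.597536563873291) z [0.1112 0.115  0.1198] med [0.5403 0.0257 0.115 ]
pad 763 ((567.8502197265625, 29.231704711914062), (93.11807250976562, 114.282470703125), 5.844958782196045) z [0.0662 0.0706 0.0748] med [0.5774 0.0281 0.0706]
white 89
front at y -0.19 [0.46   0.4629]
front at y -0.15 [0.4577 0.4579]
front at y -0.11 [0.4529 0.453 ]
front at y -0.07 [0.4474 0.4502]
front at y -0.03 [0.4451 0.4452]
front at y 0.01 [0.44 0.44]
front at y 0.05 [0.4377 0.4378]
front at y 0.09 [0.4324 0.4325]
x 0.44 right [-0.0376 -0.0107] left [0.097  0.0999]
x 0.48 right [-0.2016 -0.2013] left [0.102  0.1024]
x 0.52 right [-0.197  -0.1969] left [0.1045 0.1079]
x 0.56 right [-0.1953 -0.1951] left [0.1098 0.11  ]
x 0.6 right [-0.1917 -0.1888] left [0.1119 0.1121]
x 0.64 right [-0.1873 -0.1872] left [-0.0237 -0.0236]
x 0.68 right [-0.183  -0.1829] left [0.12   0.1205]
table z -0.00083990540227066 0.05959352403415164
{'clock': np.float64(1.3), 'joint_positions': array([ 0.997,  0.426,  0.074,  1.606, -0.034,  1.111, -0.067]), 'qvel': array([ 0.001,  0.001, -0.   , -0.   ,  0.   , -0.001,  0.001]), 'joint_efforts': array([ -0.   , -93.551,   3.663, -45.455,  -0.049,   0.013,  -0.   ]), 'position': array([ 0.278, -0.615,  0.303]), 'tcp_rot': array([-0.   ,  0.978,  0.211,  0.   ]), 'wrist_force': array([-0.586, -0.186, -0.138]), 'ft_torque': array([-0.   ,  0.043, -0.015]), 'grip_force': np.float64(0.0), 'width': np.float64(0.094)}
```

View pics/crop1.png

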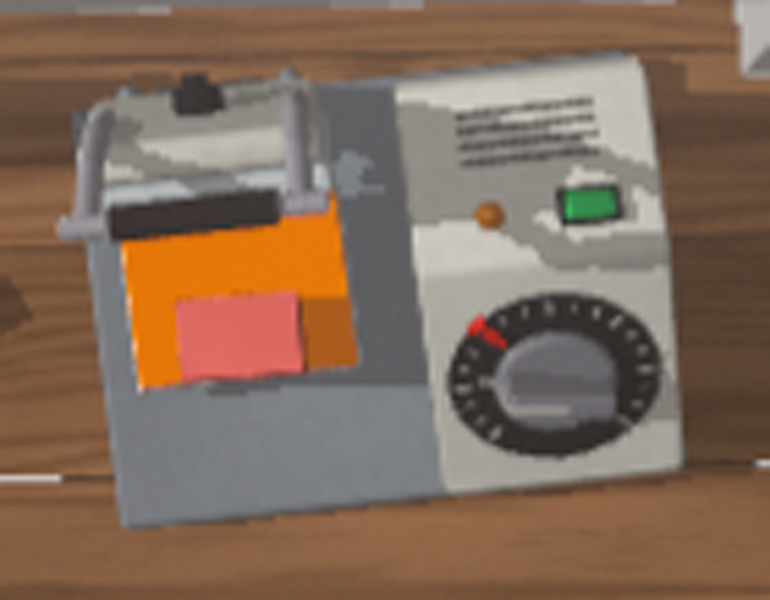

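The crop shows the bed pad at about (240,290), the carton on its front half at (238,335) and the dial at about (555,375). The rider's tip is near (500,343) and a whitish pointer is near (487,380). The carton looks wider left-right than front-back, so I'll check that with rectified views of the carton top and the dial face.

```bash
cat >> h.py <<'E'
psi=0.100
ex=np.array([np.cos(psi),np.sin(psi),0]); ey=np.array([-np.sin(psi),np.cos(psi),0]); ez=np.array([0,0,1.])
O=np.array([.5737,-.0413,0])
n35=-np.sin(np.radians(35))*ex+np.cos(np.radians(35))*ez
up35=np.cos(np.radians(35))*ex+np.sin(np.radians(35))*ez
def ortho(f,c,right,up,half,px):
    n=int(2*half/px); g=(np.arange(n)-n/2)*px
    X=c+g[None,:,None]*right-g[:,None,None]*up
    uv=proj(f,X.reshape(-1,3)).reshape(n,n,2).astype(np.float32)
    return cv2.remap(f["frame"],uv[...,0],uv[...,1],cv2.INTER_CUBIC)
E
python3 - <<'E'
from h import *
np.set_printoptions(precision=4,suppress=True)
fs={c:dict(np.load(c+"0.npz")) for c in("top","side")}
out=[]
for c,f in fs.items():
    P=cloud(f); hsv=cv2.cvtColor(f["frame"],cv2.COLOR_RGB2HSV); Q=(P-O); px=Q@ex; py=Q@ey; pz=P[...,2]
    m=(py<-.025)&(py>-.148)&(pz>.05)&(pz<.134)&(hsv[...,1]<45)&(hsv[...,2]>120)&(px<-.02)&(px>-.125)
    h=P[m]@n35; print(c,"face pts",m.sum(),"n.p pct",np.percentile(h,[5,25,50,75,95]))
    k=(np.abs(px+.06)<.06)&(np.abs(py+.086)<.05)&(pz>.05)
    hh=(P@n35)[k]; print("knob heights",np.percentile(hh,[50,80,90,95,99]))
    face=np.median(h); up=(P@n35>face+.024)&k
    q=P[up]; a=np.c_[q@up35,q@-ey]; print("knob top mean (up,right)",a.mean(0),a.min(0),a.max(0),len(a), cv2.minAreaRect((a*1000).astype(np.float32)))
    # carton
    H,S,V=cv2.split(hsv); red=((H<6)|(H>170))&(S>90)&(px>-.1)&(px<.06)&(py>.0)&(py<.14)&(pz>.06)&(pz<.13)
    t=red&(pz>.108); 
    for nm,mm in(("all",red),("top",t)):
        print("carton",nm,mm.sum(),"px",np.percentile(px[mm],[1,50,99]),"py",np.percentile(py[mm],[1,50,99]),"z",np.percentile(pz[mm],[1,50,99]))
# dial centre guess
c=O-.0*ex; np.save("tmp.npy",0)
f=fs["top"]; P=cloud(f)
face=np.median([0]) 
E
```

```text
top face pts 652 n.p pct [-0.2142 -0.212  -0.2103 -0.2084 -0.1996]
knob heights [-0.209  -0.2024 -0.1913 -0.1781 -0.1748]
knob top mean (up,right) [0.467  0.1856] [0.4543 0.1587] [0.4777 0.2125] 136 ((466.3882141113281, 185.52699279785156), (19.396209716796875, 53.862823486328125), 5.3162689208984375)
carton all 361 px [-0.0479 -0.0264 -0.0039] py [0.0391 0.0696 0.0999] z [0.0778 0.1149 0.1212]
carton top 346 px [-0.047  -0.0259 -0.0039] py [0.0395 0.0699 0.0998] z [0.1102 0.1151 0.1213]
side face pts 279 n.p pct [-0.2382 -0.2156 -0.2136 -0.2121 -0.2097]
knob heights [-0.2113 -0.2043 -0.1953 -0.1811 -0.1773]
knob top mean (up,right) [0.4648 0.1923] [0.4536 0.1564] [0.4751 0.2173] 63 ((464.9395751953125, 187.3032684326172), (16.11180305480957, 60.85623550415039), 8.052870750427246)
carton all 246 px [-0.0474 -0.0288 -0.002 ] py [0.0317 0.0468 0.0991] z [0.071  0.1067 0.1165]
carton top 115 px [-0.0462 -0.0246 -0.001 ] py [0.0345 0.0675 0.1006] z [0.1082 0.113  0.1171]
```

Both views agree. The carton top spans about 45 mm along press x and 64–66 mm along press y, and it is 44 mm high. So the 64 mm side runs left-right, unlike the text. I'll grip it across that side, which the 94 mm jaw allows with the 35° tilt.

```bash
cat >> h.py <<'E'
from scipy.spatial.transform import Rotation as Rn
def W(px,py,z): return O+px*ex+py*ey+np.array([0,0,z])
def cur():
    o=r.get_obs(); q=o["tcp_rot"]; return np.array(o["position"]),Rn.from_quat([q[1],q[2],q[3],q[0]]),o
def toolR(tz,ty):
    tz=tz/np.linalg.norm(tz); ty=ty-ty@tz*tz; ty/=np.linalg.norm(ty)
    return Rn.from_matrix(np.c_[np.cross(ty,tz),ty,tz])
def go(p,R,ref=None):
    p0,R0,o=cur() if ref is None else (*ref,None)
    print("shift cm",np.round((p-p0)*100,2),"turn",np.round((R*R0.inv()).as_rotvec(),3))
tilt=lambda a: np.sin(a)*ex-np.cos(a)*ez
E
python3 - <<'E'
from h import *
a=np.radians(35); tz=tilt(a); R=toolR(tz,-ey)
G=W(-.025,.0685,.097); T=G-.078*tz
print("G",G,"T",T)
go(T-.12*tz,R); go(T,R)
f=dict(np.load("top0.npz")); P=cloud(f); Q=P-O; m=(abs(Q@ey-.072)<.035)&(abs(Q@ex)<.12)&(P[...,2]>.15)
q=Q[m]; i=np.argsort(q@ex); print(np.round(np.c_[q@ex,q@ey,q[:,2]][i][::12],3))
E
```

```text
G [0.54198631 0.02436195 0.097     ] T [0.49747085 0.01989551 0.16089386]
shift cm [15.08 62.8  -4.35] turn [ 0.159 -0.592 -0.315]
shift cm [ 21.93  63.49 -14.18] turn [ 0.159 -0.592 -0.315]
[[0.016 0.051 0.303]
 [0.017 0.037 0.301]
 [0.018 0.044 0.301]
 [0.019 0.094 0.305]
 [0.019 0.101 0.306]
 [0.02  0.051 0.307]
 [0.021 0.039 0.305]
 [0.022 0.086 0.308]
 [0.023 0.074 0.307]
 [0.024 0.079 0.304]
 [0.025 0.052 0.309]
 [0.026 0.098 0.307]
 [0.027 0.062 0.304]
 [0.028 0.095 0.307]
 [0.029 0.045 0.308]
 [0.03  0.071 0.306]
 [0.031 0.042 0.307]
 [0.032 0.068 0.305]
 [0.033 0.037 0.304]
 [0.043 0.051 0.228]
 [0.045 0.059 0.225]
 [0.046 0.103 0.22 ]
 [0.047 0.051 0.224]
 [0.048 0.043 0.226]
 [0.049 0.071 0.224]
 [0.05  0.061 0.225]
 [0.051 0.094 0.229]
 [0.053 0.079 0.221]
 [0.054 0.066 0.219]
 [0.055 0.076 0.222]
 [0.056 0.06  0.22 ]
 [0.057 0.055 0.228]
 [0.058 0.08  0.225]
 [0.059 0.049 0.228]
 [0.06  0.041 0.23 ]
 [0.061 0.085 0.226]
 [0.062 0.056 0.229]
 [0.063 0.101 0.222]
 [0.065 0.056 0.23 ]
 [0.066 0.066 0.232]
 [0.067 0.094 0.229]
 [0.067 0.104 0.234]
 [0.069 0.092 0.23 ]
 [0.07  0.083 0.234]
 [0.071 0.063 0.227]
 [0.072 0.058 0.231]
 [0.073 0.06  0.227]
 [0.075 0.048 0.223]
 [0.076 0.063 0.227]
 [0.078 0.073 0.22 ]
 [0.08  0.082 0.214]
 [0.081 0.089 0.213]
 [0.084 0.1   0.207]
 [0.085 0.087 0.203]
 [0.087 0.077 0.199]
 [0.089 0.061 0.194]
 [0.09  0.075 0.193]
 [0.092 0.061 0.19 ]
 [0.094 0.089 0.182]
 [0.095 0.054 0.179]
 [0.097 0.061 0.191]
 [0.099 0.079 0.194]
 [0.1   0.103 0.169]
 [0.102 0.09  0.164]
 [0.104 0.076 0.194]
 [0.105 0.072 0.199]
 [0.108 0.099 0.151]]
```

Call:
carry_out(commands=[{"x": 3.5, "y": 20, "z": 0, "jaw": 1}, {"x": 3.5, "y": 20, "z": 0}, {"x": 3.5, "y": 20, "z": 0}, {"x": 3.5, "y": 20, "z": 0}, {"x": 15.1, "y": 62.8, "z": -4.3, "wx": 0.159, "wy": -0.592, "wz": -0.315}, {"x": 15.1, "y": 62.8, "z": -4.3, "wx": 0.159, "wy": -0.592, "wz": -0.315}, {"x": 15.1, "y": 62.8, "z": -4.3, "wx": 0.159, "wy": -0.592, "wz": -0.315}, {"x": 15.1, "y": 62.8, "z": -4.3, "wx": 0.159, "wy": -0.592, "wz": -0.315}, {"x": 15.1, "y": 62.8, "z": -4.3, "wx": 0.159, "wy": -0.592, "wz": -0.315}, {"x": 15.1, "y": 62.8, "z": -4.3, "wx": 0.159, "wy": -0.592, "wz": -0.315}, {"x": 15.1, "y": 62.8, "z": -4.3, "wx": 0.159, "wy": -0.592, "wz": -0.315}, {"x": 15.1, "y": 62.8, "z": -4.3, "wx": 0.159, "wy": -0.592, "wz": -0.315}])

```text
schema error: expected keys wx, wy, wz, x, y, z, jaw
```

Call:
carry_out(commands=[{"x": 3.5, "y": 20, "z": 0, "wx": 0, "wy": 0, "wz": 0, "jaw": 1}, {"x": 3.5, "y": 20, "z": 0, "wx": 0, "wy": 0, "wz": 0, "jaw": 1}, {"x": 3.5, "y": 20, "z": 0, "wx": 0, "wy": 0, "wz": 0, "jaw": 1}, {"x": 3.5, "y": 20, "z": 0, "wx": 0, "wy": 0, "wz": 0, "jaw": 1}, {"x": 15.1, "y": 62.8, "z": -4.3, "wx": 0.159, "wy": -0.592, "wz": -0.315, "jaw": 1}, {"x": 15.1, "y": 62.8, "z": -4.3, "wx": 0.159, "wy": -0.592, "wz": -0.315, "jaw": 1}, {"x": 15.1, "y": 62.8, "z": -4.3, "wx": 0.159, "wy": -0.592, "wz": -0.315, "jaw": 1}, {"x": 15.1, "y": 62.8, "z": -4.3, "wx": 0.159, "wy": -0.592, "wz": -0.315, "jaw": 1}, {"x": 15.1, "y": 62.8, "z": -4.3, "wx": 0.159, "wy": -0.592, "wz": -0.315, "jaw": 1}, {"x": 15.1, "y": 62.8, "z": -4.3, "wx": 0.159, "wy": -0.592, "wz": -0.315, "jaw": 1}, {"x": 15.1, "y": 62.8, "z": -4.3, "wx": 0.159, "wy": -0.592, "wz": -0.315, "jaw": 1}, {"x": 15.1, "y": 62.8, "z": -4.3, "wx": 0.159, "wy": -0.592, "wz": -0.315, "jaw": 1}])

```text
clock: 2.3
position: [0.3906, -0.1351, 0.2744]
tcp_rot: [-0.014, 0.952, 0.047, 0.301]
wrist_force: [12.3, -9.2, 3.4]
width: 0.0938
grip_force: 0.0
```

```bash
python3 - <<'E'
from h import *
a=np.radians(35); tz=tilt(a); R=toolR(tz,-ey)
T=W(-.025,.0685,.097)-.078*tz
print(r.get_obs()["clock"]);go(T-.12*tz,R); go(T,R)
E
```

```text
2.3
shift cm [ 3.84 14.82 -1.53] turn [0.001 0.002 0.003]
shift cm [ 10.69  15.5  -11.36] turn [0.001 0.002 0.003]
```

Call:
carry_out(commands=[{"x": 3.8, "y": 14.8, "z": -1.5, "wx": 0, "wy": 0, "wz": 0, "jaw": 1}, {"x": 3.8, "y": 14.8, "z": -1.5, "wx": 0, "wy": 0, "wz": 0, "jaw": 1}, {"x": 3.8, "y": 14.8, "z": -1.5, "wx": 0, "wy": 0, "wz": 0, "jaw": 1}, {"x": 3.8, "y": 14.8, "z": -1.5, "wx": 0, "wy": 0, "wz": 0, "jaw": 1}, {"x": 3.8, "y": 14.8, "z": -1.5, "wx": 0, "wy": 0, "wz": 0, "jaw": 1}, {"x": 3.8, "y": 14.8, "z": -1.5, "wx": 0, "wy": 0, "wz": 0, "jaw": 1}, {"x": 3.8, "y": 14.8, "z": -1.5, "wx": 0, "wy": 0, "wz": 0, "jaw": 1}])

```text
clock: 2.88
position: [0.4291, 0.0164, 0.2588]
tcp_rot: [-0.015, 0.952, 0.049, 0.301]
wrist_force: [-0.9, -0.7, -0.4]
width: 0.0942
grip_force: 0.0
```

```bash
python3 - <<'E'
from h import *
a=np.radians(35); tz=tilt(a); R=toolR(tz,-ey)
T=W(-.025,.0685,.097)-.078*tz
print(r.get_obs()["clock"]);go(T,R)
E
```

```text
2.8833
shift cm [ 6.83  0.35 -9.79] turn [ 0.     0.001 -0.003]
```

Approach at moderate speed, then close.

Call:
carry_out(commands=[{"x": 1.7, "y": 0.1, "z": -2.4, "wx": 0, "wy": 0, "wz": 0, "jaw": 1}, {"x": 3.4, "y": 0.2, "z": -4.9, "wx": 0, "wy": 0, "wz": 0, "jaw": 1}, {"x": 5.1, "y": 0.3, "z": -7.3, "wx": 0, "wy": 0, "wz": 0, "jaw": 1}, {"x": 6.8, "y": 0.35, "z": -9.8, "wx": 0, "wy": 0, "wz": 0, "jaw": 1}, {"x": 6.8, "y": 0.35, "z": -9.8, "wx": 0, "wy": 0, "wz": 0, "jaw": 1}, {"x": 6.8, "y": 0.35, "z": -9.8, "wx": 0, "wy": 0, "wz": 0, "jaw": 0.5}, {"x": 6.8, "y": 0.35, "z": -9.8, "wx": 0, "wy": 0, "wz": 0, "jaw": 0.4}, {"x": 6.8, "y": 0.35, "z": -9.8, "wx": 0, "wy": 0, "wz": 0, "jaw": 0.3}, {"x": 6.8, "y": 0.35, "z": -9.8, "wx": 0, "wy": 0, "wz": 0, "jaw": 0.3}, {"x": 6.8, "y": 0.35, "z": -9.8, "wx": 0, "wy": 0, "wz": 0, "jaw": 0.3}, {"x": 6.8, "y": 0.35, "z": -9.8, "wx": 0, "wy": 0, "wz": 0, "jaw": 0.3}, {"x": 6.8, "y": 0.35, "z": -9.8, "wx": 0, "wy": 0, "wz": 0, "jaw": 0.3}], force=15)

```text
clock: 3.88
position: [0.4875, 0.0018, 0.2106]
tcp_rot: [-0.017, 0.958, 0.049, 0.282]
wrist_force: [-0.1, -0.4, 0.8]
width: 0.0507
grip_force: 0.0
```

```bash
python3 - <<'E'
from h import *
p,R,o=cur()
print({k:np.round(v,3) for k,v in o.items()})
f=grab("side"); c=f["frame"][100:280,180:420]; cv2.imwrite("pics/side2.png",cv2.resize(c,None,fx=3.3,fy=3.3,interpolation=cv2.INTER_CUBIC)[...,::-1])
E
```

```text
{'clock': np.float64(3.883), 'joint_positions': array([ 0.722,  0.171, -0.905,  2.387,  1.132,  0.163, -2.687]), 'qvel': array([-1.345,  0.316,  1.254, -0.2  ,  0.992, -0.003, -0.963]), 'joint_efforts': array([ 17.722, -45.487, -14.744, -31.624,  -0.483,  -1.506,   0.836]), 'position': array([0.488, 0.002, 0.211]), 'tcp_rot': array([-0.017,  0.958,  0.049,  0.282]), 'wrist_force': array([-0.1  , -0.351,  0.812]), 'ft_torque': array([-0.041,  0.495, -0.011]), 'grip_force': np.float64(0.0), 'width': np.float64(0.051)}
```

View pics/side2.png

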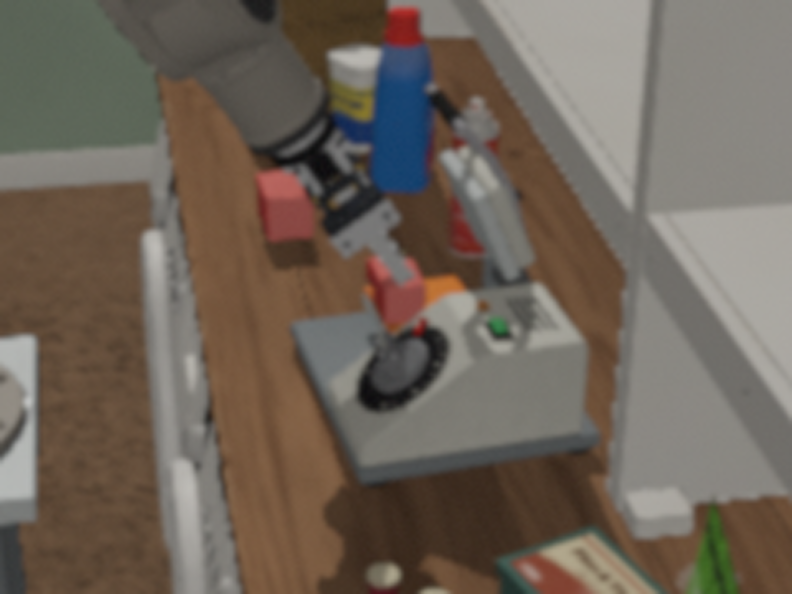

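The picture shows the fingers just above the carton at about (390,270), not yet around it. Joint 6 is at its lower limit, so the tool is nearly in line with the forearm. The head bar leaves room for a tilt of about 22°, so I'll back up, open and use less tilt.

Call:
carry_out(commands=[{"x": -2, "y": 0, "z": 4, "wx": 0, "wy": 0, "wz": 0, "jaw": 0.6}, {"x": -2, "y": 0, "z": 5, "wx": -0.01, "wy": 0.1, "wz": 0, "jaw": 1}, {"x": -2, "y": 0, "z": 5, "wx": -0.02, "wy": 0.2, "wz": 0, "jaw": 1}, {"x": -2, "y": 0, "z": 5, "wx": -0.023, "wy": 0.226, "wz": 0, "jaw": 1}, {"x": -2, "y": 0, "z": 5, "wx": -0.023, "wy": 0.226, "wz": 0, "jaw": 1}, {"x": -2, "y": 0, "z": 5, "wx": -0.023, "wy": 0.226, "wz": 0, "jaw": 1}, {"x": -2, "y": 0, "z": 5, "wx": -0.023, "wy": 0.226, "wz": 0, "jaw": 1}])

```text
clock: 4.52
position: [0.4679, 0.0027, 0.2624]
tcp_rot: [-0.012, 0.984, 0.051, 0.172]
wrist_force: [-0.1, -0.5, -0.6]
width: 0.0899
grip_force: 0.0
```

```bash
python3 - <<'E'
from h import *
for t in (35,22):
    a=np.radians(t); tz=tilt(a); R=toolR(tz,-ey)
    T=W(-.025,.0685,.098)-.078*tz
    go(T-.1*tz,R)
    go(T,R)
p,R,o=cur(); print(o["joint_positions"],o["qvel"],p)
E
```

```text
shift cm [-2.75  1.14 -1.86] turn [ 0.02  -0.264 -0.005]
shift cm [  2.95   1.72 -10.06] turn [ 0.02  -0.264 -0.005]
shift cm [0.77 1.5  0.06] turn [-0.003 -0.038 -0.005]
shift cm [ 4.5   1.87 -9.21] turn [-0.003 -0.038 -0.005]
[ 1.00816623  0.09689646 -1.1682759   2.23620088  0.19063116  0.52766705
 -1.75888184] [-0.02026999  0.00559657  0.02624503  0.06210819  0.14629492 -0.10780362
 -0.14404548] [0.46793846 0.0027385  0.26244646]
```

Call:
carry_out(commands=[{"x": 0.8, "y": 1.5, "z": 0, "wx": -0.003, "wy": -0.038, "wz": -0.005, "jaw": 1}, {"x": 0.8, "y": 1.5, "z": 0, "wx": -0.003, "wy": -0.038, "wz": -0.005, "jaw": 1}, {"x": 1.7, "y": 1.6, "z": -2.2, "wx": -0.003, "wy": -0.038, "wz": -0.005, "jaw": 1}, {"x": 2.6, "y": 1.7, "z": -4.4, "wx": -0.003, "wy": -0.038, "wz": -0.005, "jaw": 1}, {"x": 3.5, "y": 1.8, "z": -6.6, "wx": -0.003, "wy": -0.038, "wz": -0.005, "jaw": 1}, {"x": 4.5, "y": 1.9, "z": -9.2, "wx": -0.003, "wy": -0.038, "wz": -0.005, "jaw": 1}, {"x": 4.5, "y": 1.9, "z": -9.2, "wx": -0.003, "wy": -0.038, "wz": -0.005, "jaw": 1}, {"x": 4.5, "y": 1.9, "z": -9.2, "wx": -0.003, "wy": -0.038, "wz": -0.005, "jaw": 1}])

```text
clock: 5.18
position: [0.511, 0.0225, 0.1681]
tcp_rot: [-0.01, 0.981, 0.05, 0.189]
wrist_force: [-0.2, -0.3, 0.5]
width: 0.0938
grip_force: 0.0
```

```bash
python3 - <<'E'
from h import *
for t in (22,):
    a=np.radians(t); tz=tilt(a); R=toolR(tz,-ey)
    T=W(-.025,.0685,.098)-.078*tz
    go(T,R)
p,R,o=cur(); print(o["clock"],o["joint_positions"],o["qvel"],p)
E
```

```text
shift cm [ 0.19 -0.11  0.23] turn [ 0.    -0.004 -0.002]
5.1833 [ 0.53926668  0.32712871 -0.8137151   2.26840959  0.83923752  0.36946963
 -2.42064169] [ 0.0732502  -0.04867336 -0.06005425 -0.00986456 -0.05212098  0.01497489
  0.0433873 ] [0.51098675 0.0225231  0.16806388]
```

Call:
carry_out(commands=[{"x": 0.2, "y": -0.1, "z": 0.2, "wx": 0, "wy": 0, "wz": 0, "jaw": 0.8}, {"x": 0.2, "y": -0.1, "z": 0.2, "wx": 0, "wy": 0, "wz": 0, "jaw": 0.7}, {"x": 0.2, "y": -0.1, "z": 0.2, "wx": 0, "wy": 0, "wz": 0, "jaw": 0.5}, {"x": 0.2, "y": -0.1, "z": 0.2, "wx": 0, "wy": 0, "wz": 0, "jaw": 0.4}, {"x": 0.2, "y": -0.1, "z": 0.2, "wx": 0, "wy": 0, "wz": 0, "jaw": 0.4}, {"x": 0.2, "y": -0.1, "z": 0.2, "wx": 0, "wy": 0, "wz": 0, "jaw": 0.4}, {"x": 0.2, "y": -0.1, "z": 0.2, "wx": 0, "wy": 0, "wz": 0, "jaw": 0.4}, {"x": 0.2, "y": -0.1, "z": 0.2, "wx": 0, "wy": 0, "wz": 0, "jaw": 0.4}], force=20)

```text
clock: 5.85
position: [0.5143, 0.0199, 0.1718]
tcp_rot: [-0.009, 0.98, 0.048, 0.191]
wrist_force: [-8.0, -2.7, 18.8]
width: 0.0634
grip_force: 20.0
```

Call:
carry_out(commands=[{"x": -0.3, "y": 0, "z": 1, "wx": 0, "wy": 0, "wz": 0, "jaw": 0.4}, {"x": -1, "y": 0, "z": 3, "wx": 0, "wy": 0, "wz": 0, "jaw": 0.4}, {"x": -2, "y": 0, "z": 5, "wx": 0, "wy": 0, "wz": 0, "jaw": 0.4}, {"x": -3, "y": 2, "z": 6, "wx": 0, "wy": 0, "wz": 0, "jaw": 0.4}, {"x": -4, "y": 4.5, "z": 6, "wx": 0, "wy": 0, "wz": 0, "jaw": 0.4}, {"x": -5, "y": 7.5, "z": 6, "wx": 0, "wy": 0, "wz": 0, "jaw": 0.4}, {"x": -6, "y": 10.5, "z": 6, "wx": 0, "wy": 0, "wz": 0, "jaw": 0.4}, {"x": -6, "y": 13.5, "z": 6, "wx": 0, "wy": 0, "wz": 0, "jaw": 0.4}, {"x": -6, "y": 16, "z": 6, "wx": 0, "wy": 0, "wz": 0, "jaw": 0.4}, {"x": -6, "y": 18, "z": 6, "wx": 0, "wy": 0, "wz": 0, "jaw": 0.4}, {"x": -6, "y": 18, "z": 6, "wx": 0, "wy": 0, "wz": 0, "jaw": 0.4}, {"x": -6, "y": 18, "z": 6, "wx": 0, "wy": 0, "wz": 0, "jaw": 0.4}])

```text
clock: 6.85
position: [0.4534, 0.202, 0.2311]
tcp_rot: [-0.009, 0.98, 0.051, 0.19]
wrist_force: [-1.0, 0.2, -2.0]
width: 0.0637
grip_force: 20.0
```

```bash
python3 - <<'E'
from h import *
np.set_printoptions(precision=4,suppress=True)
p,R,o=cur(); print(o["clock"],o["joint_positions"],o["qvel"],p,o["grip_force"],R.as_matrix()[:,2],R.as_matrix()[:,1])
E
```

```text
6.85 [ 0.2425  0.2021 -0.9635  2.2321  0.7239  0.5821 -2.7248] [ 0.0717 -0.0061 -0.0065  0.0162  0.0024  0.0014  0.0009] [0.4534 0.202  0.2311] 19.998096227645874 [ 0.3717  0.0377 -0.9276] [ 0.1027 -0.9947  0.0008]
```

Call:
carry_out(commands=[{"x": 0, "y": 0, "z": -2, "wx": 0, "wy": 0, "wz": -0.1, "jaw": 0.4}, {"x": 0, "y": 0, "z": -4, "wx": 0, "wy": 0, "wz": -0.2, "jaw": 0.4}, {"x": 0, "y": 0, "z": -6, "wx": 0, "wy": 0, "wz": -0.25, "jaw": 0.4}, {"x": 0, "y": 0, "z": -8, "wx": 0, "wy": 0, "wz": -0.25, "jaw": 0.4}, {"x": 0, "y": 0, "z": -8, "wx": 0, "wy": 0, "wz": -0.25, "jaw": 0.4}, {"x": 0, "y": 0, "z": -8, "wx": 0, "wy": 0, "wz": -0.25, "jaw": 0.4}])

```text
clock: 7.35
position: [0.449, 0.1965, 0.1737]
tcp_rot: [0.001, 0.987, 0.007, 0.158]
wrist_force: [1.1, -0.2, -1.9]
width: 0.0633
grip_force: 20.0
```

```bash
python3 - <<'E'
from h import *
np.set_printoptions(precision=4,suppress=True)
p,R,o=cur(); print(o["clock"],o["joint_positions"],o["qvel"],p,o["grip_force"],R.as_matrix()[:,2],R.as_matrix()[:,1])
f=grab("side")
P=cloud(f); hsv=cv2.cvtColor(f["frame"],cv2.COLOR_RGB2HSV); H,S,V=cv2.split(hsv)
m=((H<6)|(H>170))&(S>90)&(abs(P[...,0]-.48)<.06)&(abs(P[...,1]-.2)<.07)&(P[...,2]>.03)
q=P[m]; print(m.sum(),np.percentile(q,[1,50,99],axis=0))
E
```

```text
7.35 [-0.4162  0.2238 -0.2562  2.2818  0.5916  0.4553 -2.726 ] [-1.3186  0.1371  1.4154  0.1028 -0.3207 -0.3093  0.0181] [0.449  0.1965 0.1737] 19.9973925948143 [ 0.3125  0.0013 -0.9499] [ 0.0141 -0.9999  0.0033]
124 [[0.4508 0.1568 0.0673]
 [0.465  0.1697 0.098 ]
 [0.4968 0.2224 0.116 ]]
```

Call:
carry_out(commands=[{"x": 0, "y": 0, "z": 0, "wx": 0, "wy": 0, "wz": 0.15, "jaw": 0.4}, {"x": 0, "y": 0, "z": 0, "wx": 0, "wy": 0, "wz": 0.25, "jaw": 0.4}, {"x": 0, "y": 0, "z": 0, "wx": 0, "wy": 0, "wz": 0.25, "jaw": 0.4}, {"x": 0, "y": 0, "z": 0, "wx": 0, "wy": 0, "wz": 0.25, "jaw": 0.4}, {"x": 0, "y": 0, "z": 0, "wx": 0, "wy": 0, "wz": 0.25, "jaw": 0.4}])

```text
clock: 7.82
position: [0.4491, 0.1973, 0.1743]
tcp_rot: [-0.019, 0.979, 0.129, 0.157]
wrist_force: [-0.4, -0.2, -1.9]
width: 0.0635
grip_force: 20.0
```

```bash
python3 - <<'E'
from h import *
np.set_printoptions(precision=4,suppress=True)
p,R,o=cur(); print(o["clock"],o["joint_positions"],o["qvel"],p,o["grip_force"],R.as_matrix()[:,2],R.as_matrix()[:,1])
E
```

```text
7.8167 [-0.2888  0.22   -0.3469  2.2902  0.5093  0.3884 -2.3751] [-0.0266  0.0017  0.0124 -0.0004 -0.0013 -0.0023  0.0114] [0.4491 0.1973 0.1743] 19.998157918453217 [ 0.303   0.0785 -0.9498] [ 0.258  -0.9661  0.0024]
```

Call:
carry_out(commands=[{"x": 0, "y": 0, "z": -1, "wx": 0.017, "wy": -0.065, "wz": 0, "jaw": 0.4}, {"x": 0, "y": 0, "z": -3, "wx": 0.017, "wy": -0.065, "wz": 0, "jaw": 0.4}, {"x": 0, "y": 0, "z": -5, "wx": 0.017, "wy": -0.065, "wz": 0, "jaw": 0.4}, {"x": 0, "y": 0, "z": -6, "wx": 0.017, "wy": -0.065, "wz": 0, "jaw": 0.4}, {"x": 0, "y": 0, "z": -6.5, "wx": 0.017, "wy": -0.065, "wz": 0, "jaw": 0.4}, {"x": 0, "y": 0, "z": -6.5, "wx": 0.017, "wy": -0.065, "wz": 0, "jaw": 0.4}, {"x": 0, "y": 0, "z": -6.5, "wx": 0.017, "wy": -0.065, "wz": 0, "jaw": 0.4}])

```text
clock: 8.4
position: [0.4527, 0.2003, 0.1184]
tcp_rot: [-0.023, 0.974, 0.132, 0.184]
wrist_force: [0.1, 0.4, -1.3]
width: 0.0639
grip_force: 20.0
```

```bash
python3 - <<'E'
from h import *
np.set_printoptions(precision=4,suppress=True)
p,R,o=cur(); print(o["clock"],o["joint_positions"],o["qvel"],p,o["grip_force"],R.as_matrix()[:,2],R.as_matrix()[:,1])
f=grab("side"); cv2.imwrite("pics/side3.png",cv2.resize(f["frame"][100:280,180:420],None,fx=3.3,fy=3.3,interpolation=cv2.INTER_CUBIC)[...,::-1])
E
```

```text
8.4 [-0.6359  0.3203  0.0217  2.3621  0.8417  0.1631 -2.7317] [ 0.0163 -0.0146 -0.0033  0.0042 -0.0026 -0.0022  0.0001] [0.4527 0.2003 0.1184] 19.998244643211365 [ 0.3515  0.0923 -0.9316] [ 0.2651 -0.9642  0.0045]
```

View pics/side3.png

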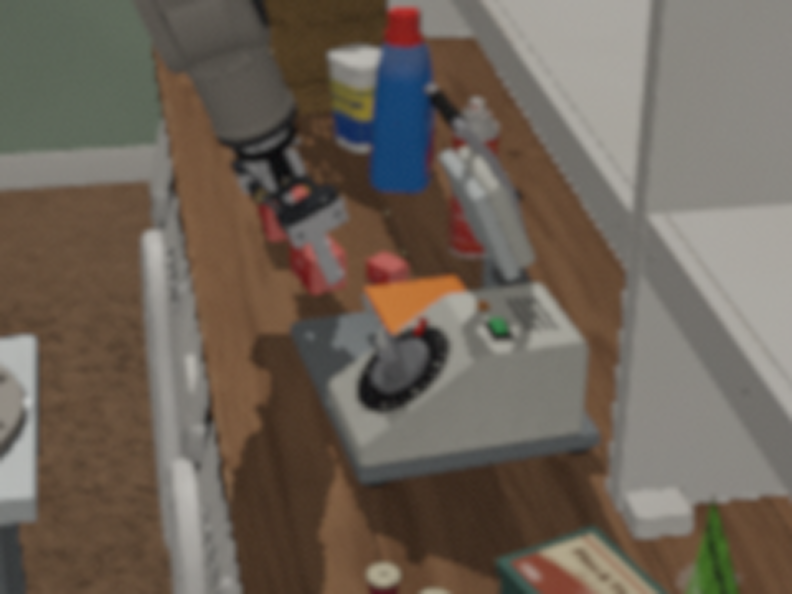

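The picture shows the carton held upright about 2 cm above the worktop at (318,262). The small look-alike is behind it at (388,268), and the dial with its red rider is at (420,325). Joints 6 and 7 are at their limits here, too close in, so I'll place it farther out around (0.56, 0.31), between the look-alikes.

Call:
carry_out(commands=[{"x": 0, "y": 0, "z": 3, "wx": 0, "wy": 0, "wz": 0, "jaw": 0.4}, {"x": 0, "y": 0, "z": 6, "wx": 0, "wy": 0, "wz": 0, "jaw": 0.4}, {"x": 2, "y": 2, "z": 8, "wx": 0, "wy": 0, "wz": 0.1, "jaw": 0.4}, {"x": 4, "y": 4, "z": 8, "wx": 0, "wy": 0, "wz": 0.2, "jaw": 0.4}, {"x": 6, "y": 7, "z": 8, "wx": 0, "wy": 0, "wz": 0.2, "jaw": 0.4}, {"x": 8, "y": 10, "z": 8, "wx": 0, "wy": 0, "wz": 0.2, "jaw": 0.4}, {"x": 8.5, "y": 11, "z": 8, "wx": 0, "wy": 0, "wz": 0.2, "jaw": 0.4}, {"x": 8.5, "y": 11, "z": 8, "wx": 0, "wy": 0, "wz": 0.2, "jaw": 0.4}, {"x": 8.5, "y": 11, "z": 8, "wx": 0, "wy": 0, "wz": 0.2, "jaw": 0.4}])

```text
clock: 9.2
position: [0.5377, 0.3097, 0.1984]
tcp_rot: [-0.041, 0.956, 0.227, 0.18]
wrist_force: [0.2, -0.5, -2.8]
width: 0.0634
grip_force: 20.0
```

```bash
cat > s.py <<'E'
from h import *
np.set_printoptions(precision=4,suppress=True)
p,R,o=cur(); M=R.as_matrix(); print(o["clock"],o["joint_positions"],"qv",abs(o["qvel"]).max(),"p",p,"gf",o["grip_force"],"w",o["width"],"F",o["wrist_force"],"z",M[:,2],"y",M[:,1])
E
python3 s.py
```

```text
9.2 [-0.3699  0.3535 -0.3427  2.0369  0.4665  0.4444 -2.1666] qv 0.031744837670310604 p [0.5377 0.3097 0.1984] gf 19.998167753219604 w 0.06339158810757349 F [ 0.2176 -0.4656 -2.7947] z [ 0.3263  0.1597 -0.9317] y [ 0.4487 -0.8937  0.004 ]
```

Call:
carry_out(commands=[{"x": 0, "y": 0, "z": -3, "wx": 0, "wy": 0, "wz": 0, "jaw": 0.4}, {"x": 0, "y": 0, "z": -6, "wx": 0, "wy": 0, "wz": 0, "jaw": 0.4}, {"x": 0, "y": 0, "z": -8, "wx": 0, "wy": 0, "wz": 0, "jaw": 0.4}, {"x": 0, "y": 0, "z": -9, "wx": 0, "wy": 0, "wz": 0, "jaw": 0.4}, {"x": 0, "y": 0, "z": -9.3, "wx": 0, "wy": 0, "wz": 0, "jaw": 0.4}, {"x": 0, "y": 0, "z": -9.5, "wx": 0, "wy": 0, "wz": 0, "jaw": 0.4}, {"x": 0, "y": 0, "z": -9.5, "wx": 0, "wy": 0, "wz": 0, "jaw": 0.4}])

```text
clock: 9.78
position: [0.5379, 0.3098, 0.104]
tcp_rot: [-0.04, 0.956, 0.228, 0.181]
wrist_force: [0.3, -0.0, -1.3]
width: 0.0635
grip_force: 20.0
```

```bash
python3 s.py
```

```text
9.7833 [-0.5267  0.4922 -0.16    2.0923  0.6551  0.2438 -2.3692] qv 0.009568276965267937 p [0.5379 0.3098 0.104 ] gf 19.998179376125336 w 0.06354699475737882 F [ 0.3438 -0.0048 -1.2734] z [ 0.327   0.1597 -0.9315] y [ 0.451  -0.8925  0.0053]
```

Call:
carry_out(commands=[{"x": 0, "y": 0, "z": -0.1, "wx": 0, "wy": 0, "wz": 0, "jaw": 0.4}, {"x": 0, "y": 0, "z": -0.2, "wx": 0, "wy": 0, "wz": 0, "jaw": 0.4}, {"x": 0, "y": 0, "z": -0.2, "wx": 0, "wy": 0, "wz": 0, "jaw": 0.4}])

```text
clock: 10.03
position: [0.5382, 0.3098, 0.1023]
tcp_rot: [-0.04, 0.956, 0.228, 0.181]
wrist_force: [-2.2, -2.1, 6.3]
width: 0.0639
grip_force: 20.0
```

Contact made. Release and back out along the tool axis.

Call:
carry_out(commands=[{"x": 0, "y": 0, "z": 0, "wx": 0, "wy": 0, "wz": 0, "jaw": 0.75}, {"x": 0, "y": 0, "z": 0, "wx": 0, "wy": 0, "wz": 0, "jaw": 0.85}, {"x": 0, "y": 0, "z": 0, "wx": 0, "wy": 0, "wz": 0, "jaw": 1}, {"x": 0, "y": 0, "z": 0, "wx": 0, "wy": 0, "wz": 0, "jaw": 1}, {"x": -1, "y": -0.5, "z": 2.5, "wx": 0, "wy": 0, "wz": 0, "jaw": 1}, {"x": -2, "y": -1, "z": 5.5, "wx": 0, "wy": 0, "wz": 0, "jaw": 1}, {"x": -3, "y": -2, "z": 9, "wx": 0, "wy": 0, "wz": 0, "jaw": 1}, {"x": -4, "y": -4, "z": 13, "wx": 0, "wy": 0, "wz": 0, "jaw": 1}, {"x": -5, "y": -7, "z": 17, "wx": 0, "wy": 0, "wz": 0, "jaw": 1}, {"x": -5, "y": -11, "z": 18, "wx": 0, "wy": 0, "wz": 0, "jaw": 1}, {"x": -5, "y": -15, "z": 18, "wx": 0, "wy": 0, "wz": 0, "jaw": 1}, {"x": -5, "y": -15, "z": 18, "wx": 0, "wy": 0, "wz": 0, "jaw": 1}])

```text
clock: 11.03
position: [0.4878, 0.1539, 0.2825]
tcp_rot: [-0.039, 0.956, 0.227, 0.181]
wrist_force: [-0.1, 0.2, 0.3]
width: 0.094
grip_force: 0.0
```

```bash
python3 s.py; python3 - <<'E'
from h import *
np.set_printoptions(precision=4,suppress=True)
for c in("top","side"):
    f=grab(c); np.savez(c+"1.npz",**f); P=cloud(f); hsv=cv2.cvtColor(f["frame"],cv2.COLOR_RGB2HSV); H,S,V=cv2.split(hsv)
    m=((H<6)|(H>170))&(S>90)&(abs(P[...,0]-.563)<.06)&(abs(P[...,1]-.322)<.06)&(P[...,2]>.01)
    q=P[m]; t=q[q[:,2]>.037]; print(c,m.sum(),len(t),np.percentile(q,[1,50,99],axis=0)); 
    if len(t)>3:print(cv2.minAreaRect((t[:,:2]*1000).astype(np.float32)))
    for n in("dial_pointer","rider_mark","dial_grip"):
        print(n,[(np.round(b["xy"],1),round(b["conf"],2)) for b in r.boxes_of(n,c)[:2]])
# ortho of dial face at pointer plane. dial centre from knob: up=.467,right(-ey)=.1856 ; face n=-.2115
from itertools import product
ims=[]
C=.467*up35-.186*ey+(-.2115+.007)*n35; print("C",C, (C-O)@ex,(C-O)@ey,C[2])
for c in("top","side"):
    for k in (0,1):
        f=dict(np.load(f"{c}{k}.npz")); ims.append(cv2.resize(ortho(f,C,-ey,up35,.06,.0004),(300,300)))
out=np.vstack([np.hstack(ims[:2]),np.hstack(ims[2:])])
for a in(0,1):
  for b in (0,1): cv2.drawMarker(out,(150+300*a,150+300*b),(0,255,255),0,10,1); cv2.circle(out,(150+300*a,150+300*b),100,(0,255,255),1)
cv2.imwrite("pics/dial.png",out[...,::-1])
E
```

```text
11.0333 [ 0.0177  0.0663 -0.4582  2.1753  0.0511  0.5342 -1.5787] qv 0.1712713938085873 p [0.4878 0.1539 0.2825] gf 0.0 w 0.09396766364990218 F [-0.1282  0.1521  0.3201] z [ 0.3293  0.1563 -0.9312] y [ 0.4473 -0.8944  0.008 ]
top 380 320 [[0.5322 0.2834 0.0125]
 [0.5624 0.3159 0.0441]
 [0.5939 0.351  0.0506]]
((563.4822998046875, 319.80816650390625), (46.52058029174805, 65.07482147216797), 25.91730308532715)
dial_pointer [(array([349.1, 215.8]), 0.62)]
rider_mark []
dial_grip [(array([351.4, 210.4]), 0.84)]
side 191 89 [[0.5337 0.2803 0.0112]
 [0.5628 0.3046 0.0355]
 [0.5959 0.3498 0.0464]]
((566.9814453125, 317.14068603515625), (55.62897491455078, 66.83220672607422), 23.51909828186035)
dial_pointer [(array([311.9, 287.8]), 0.64), (array([298.9, 211.2]), 0.56)]
rider_mark []
dial_grip [(array([299. , 207.5]), 0.47), (array([327.2, 160.6]), 0.28)]
C [ 0.5159 -0.1352  0.1003] -0.06687038359574118 -0.08763189684373222 0.10034360271883969
```

View pics/dial.png

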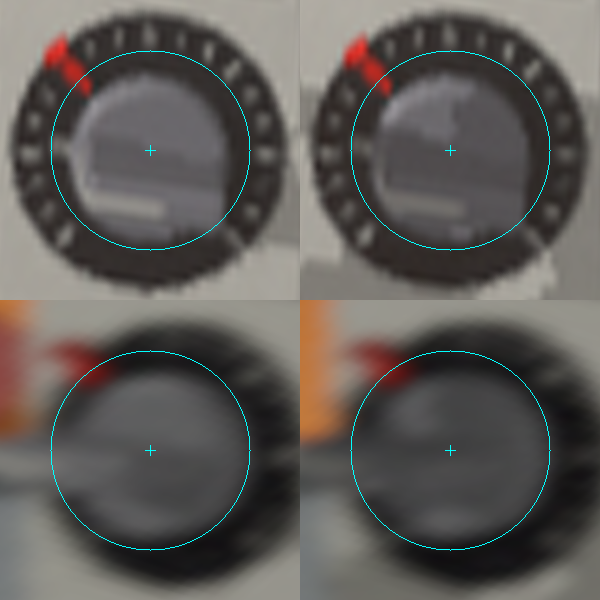

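The carton stands upright at (0.563, 0.320) with its top at 44 mm. In the rectified dial image the rider's tip is at about (90,92), roughly 45° counter-clockwise from up. The white pointer strip on the bar runs from (163,211) to (88,203), roughly 84.5°. I'll refine both numbers and compute the dial grasp.

```bash
cat >> h.py <<'E'
C0=.467*up35-.186*ey+(-.2115)*n35  # dial centre on face
def angles(f,save=None):
    # rider: red px in plane h=9mm; pointer: whitish px on bar top h=35mm ; angle CCW from up (deg)
    res={}
    for nm,h,cond in(("rider",.008,lambda H,S,V:((H<6)|(H>172))&(S>150)),("pointer",.0355,lambda H,S,V:(S<50)&(V>np.percentile(V[150:450,150:450],97)))):
        im=ortho(f,C0+h*n35,-ey,up35,.06,.0002); H,S,V=cv2.split(cv2.cvtColor(im,cv2.COLOR_RGB2HSV))
        yy,xx=np.mgrid[:600,:600]; X=(xx-300)*.2; Y=(300-yy)*.2; rr=np.hypot(X,Y)
        m=cond(H,S,V)&((rr<31) if nm=="pointer" else (rr>30)&(rr<60))
        k,l,st,ce=cv2.connectedComponentsWithStats(m.astype(np.uint8))
        i=1+np.argmax(st[1:,4]); m=l==i
        cx,cy=X[m].mean(),Y[m].mean(); u,s,v=np.linalg.svd(np.c_[X[m]-cx,Y[m]-cy],full_matrices=False); d=v[0]
        if d@[cx,cy]<0:d=-d
        res[nm]=(round(np.degrees(np.arctan2(-cx,cy)),1),round(np.degrees(np.arctan2(-d[0],d[1])),1),round(cx,1),round(cy,1),int(m.sum()),round(rr[m].min(),1),round(rr[m].max(),1))
        if save: cv2.imwrite(f"{save}_{nm}.png",im[...,::-1])
    return res
def dialpose(lift,turn=0,bar=84.5):
    # tool y perpendicular to bar; turn deg clockwise
    a=np.radians(-(90-bar)-turn) # CCW from up of the up-ish closing axis
    ty=np.cos(a)*up35-np.sin(a)*(-ey)
    return C0+(.028+lift)*n35-.078*(-n35), toolR(-n35,ty)
E
python3 - <<'E'
from h import *
for k in(0,1): print(angles(dict(np.load(f"top{k}.npz"))))
for k in(0,1): print(angles(dict(np.load(f"side{k}.npz"))))
p,R=dialpose(.084); go(p,R); print(p)
p,R=dialpose(.004); go(p,R); print(p)
E
```

```text
{'rider': (np.float64(43.9), np.float64(41.6), np.float64(-32.8), np.float64(34.0), 4581, np.float64(34.2), np.float64(57.6)), 'pointer': (np.float64(91.7), np.float64(73.8), np.float64(-16.5), np.float64(-0.5), 2348, np.float64(2.4), np.float64(31.0))}
{'rider': (np.float64(43.9), np.float64(41.4), np.float64(-32.8), np.float64(34.0), 4637, np.float64(34.2), np.float64(57.6)), 'pointer': (np.float64(96.2), np.float64(81.0), np.float64(-14.4), np.float64(-1.6), 1466, np.float64(3.0), np.float64(27.2))}
{'rider': (np.float64(33.6), np.float64(62.5), np.float64(-21.9), np.float64(32.9), 3386, np.float64(33.3), np.float64(48.8)), 'pointer': (np.float64(178.6), np.float64(-96.1), np.float64(-0.7), np.float64(-30.3), 125, np.float64(29.5), np.float64(30.9))}Traceback (most recent call last):
  File "<stdin>", line 3, in <module>
  File "h.py", line 51, in angles
    i=1+np.argmax(st[1:,4]); m=l==i
        ~~~~~~~~~^^^^^^^^^^
    return _wrapfunc(a, 'argmax', axis=axis, out=out, **kwds)
    return bound(*args, **kwds)
ValueError: attempt to get argmax of an empty sequence
```

```bash
python3 - <<'E'
from h import *
p,R=dialpose(.084); go(p,R); print(p)
p,R=dialpose(.004); go(p,R); print(p)
E
```

```text
shift cm [ -7.59 -30.66  -3.04] turn [-0.589 -0.365  0.949]
[ 0.41147218 -0.14564896  0.25024843]
shift cm [ -3.02 -30.21  -9.6 ] turn [-0.589 -0.365  0.949]
[ 0.45712905 -0.141068    0.18471626]
```

Call:
carry_out(commands=[{"x": -5, "y": -10, "z": 2, "wx": -0.3, "wy": -0.18, "wz": 0.47, "jaw": 0.5}, {"x": -5, "y": -10, "z": 2, "wx": -0.3, "wy": -0.18, "wz": 0.47, "jaw": 0.5}, {"x": -5, "y": -15, "z": 2, "wx": -0.3, "wy": -0.18, "wz": 0.47, "jaw": 0.5}, {"x": -5, "y": -18, "z": 2, "wx": -0.3, "wy": -0.18, "wz": 0.47, "jaw": 0.5}, {"x": -7.5, "y": -30.6, "z": -2, "wx": -0.589, "wy": -0.365, "wz": 0.949, "jaw": 0.5}, {"x": -7.5, "y": -30.6, "z": -2, "wx": -0.589, "wy": -0.365, "wz": 0.949, "jaw": 0.5}, {"x": -7.5, "y": -30.6, "z": -2, "wx": -0.589, "wy": -0.365, "wz": 0.949, "jaw": 0.5}, {"x": -7.5, "y": -30.6, "z": -2, "wx": -0.589, "wy": -0.365, "wz": 0.949, "jaw": 0.5}, {"x": -7.5, "y": -30.6, "z": -2, "wx": -0.589, "wy": -0.365, "wz": 0.949, "jaw": 0.5}, {"x": -7.5, "y": -30.6, "z": -2, "wx": -0.589, "wy": -0.365, "wz": 0.949, "jaw": 0.5}, {"x": -7.5, "y": -30.6, "z": -2, "wx": -0.589, "wy": -0.365, "wz": 0.949, "jaw": 0.5}, {"x": -7.5, "y": -30.6, "z": -2, "wx": -0.589, "wy": -0.365, "wz": 0.949, "jaw": 0.5}])

```text
clock: 12.43
position: [0.4166, -0.1294, 0.2639]
tcp_rot: [0.14, 0.754, 0.599, 0.23]
wrist_force: [0.5, -0.1, -0.5]
width: 0.0472
grip_force: 0.0
```

```bash
cat > d.py <<'E'
from h import *
import sys
for l in map(float,sys.argv[1].split(",")):
    p,R=dialpose(l,float(sys.argv[2])); go(p,R)
E
python3 s.py; python3 d.py .084,.004 0
```

```text
12.4333 [ 0.0472 -0.1015  0.2197  2.4347 -0.5557  0.3442  0.5249] qv 2.0930218132837064 p [ 0.4166 -0.1294  0.2639] gf 0.0 w 0.04724553420431412 F [ 0.4761 -0.1036 -0.5166] z [ 0.5155  0.0638 -0.8545] y [ 0.8384 -0.2435  0.4876]
shift cm [-0.51 -1.63 -1.36] turn [-0.132 -0.079  0.191]
shift cm [ 4.05 -1.17 -7.91] turn [-0.132 -0.079  0.191]
```

Call:
carry_out(commands=[{"x": 1, "y": -1.3, "z": -1.5, "wx": -0.06, "wy": -0.04, "wz": 0.1, "jaw": 0.5}, {"x": 2, "y": -1.3, "z": -3.5, "wx": -0.132, "wy": -0.079, "wz": 0.191, "jaw": 0.5}, {"x": 2.6, "y": -1.3, "z": -5.5, "wx": -0.132, "wy": -0.079, "wz": 0.191, "jaw": 0.5}, {"x": 2.6, "y": -1.3, "z": -5.5, "wx": -0.132, "wy": -0.079, "wz": 0.191, "jaw": 0.5}, {"x": 2.6, "y": -1.3, "z": -5.5, "wx": -0.132, "wy": -0.079, "wz": 0.191, "jaw": 0.5}, {"x": 2.6, "y": -1.3, "z": -5.5, "wx": -0.132, "wy": -0.079, "wz": 0.191, "jaw": 0.5}])

```text
clock: 12.93
position: [0.4439, -0.1383, 0.2307]
tcp_rot: [0.185, 0.674, 0.681, 0.22]
wrist_force: [0.5, 1.4, -0.5]
width: 0.047
grip_force: 0.0
```

```bash
python3 s.py; python3 d.py .03,.004 0
```

```text
12.9333 [-0.4016  0.0002  0.7002  2.4613 -1.0182  0.2474  1.2536] qv 0.3052841556706572 p [ 0.4439 -0.1383  0.2307] gf 0.0 w 0.0470202265973839 F [ 0.4823  1.4092 -0.5155] z [ 0.5486  0.0491 -0.8347] y [ 0.8358 -0.0046  0.549 ]
shift cm [-0.16 -0.42 -2.47] turn [ 0.012 -0.027 -0.003]
shift cm [ 1.32 -0.27 -4.6 ] turn [ 0.012 -0.027 -0.003]
```

Joints 4 and 5 are at their limits with the full 35° tilt this close in. I'll use a 22° tilt instead and keep the closing axis perpendicular to the bar.

```bash
cat > d.py <<'E'
from h import *
import sys
def dp(lift,th,t=22):
    th=np.radians(th); b=np.cos(th)*up35+np.sin(th)*ey; tz=tilt(np.radians(t))
    ty=np.cross(b,tz); ty*=np.sign(ty@ex)
    return C0+(.028+lift)*n35-.078*tz,toolR(tz,ty)
if __name__=="__main__":
    for l in map(float,sys.argv[1].split(",")): go(*dp(l,float(sys.argv[2]),float(sys.argv[3])))
E
python3 d.py .05,.008 84.5 22
```

```text
shift cm [ 0.24 -0.38  0.01] turn [-0.012  0.199 -0.002]
shift cm [ 2.64 -0.14 -3.43] turn [-0.012  0.199 -0.002]
```

Call:
carry_out(commands=[{"x": 0.2, "y": -0.4, "z": 1, "wx": -0.006, "wy": 0.1, "wz": 0, "jaw": 0.5}, {"x": 0.2, "y": -0.4, "z": 0.5, "wx": -0.012, "wy": 0.2, "wz": 0, "jaw": 0.5}, {"x": 0.2, "y": -0.4, "z": 0, "wx": -0.012, "wy": 0.2, "wz": 0, "jaw": 0.5}, {"x": 0.2, "y": -0.4, "z": 0, "wx": -0.012, "wy": 0.2, "wz": 0, "jaw": 0.5}, {"x": 0.2, "y": -0.4, "z": 0, "wx": -0.012, "wy": 0.2, "wz": 0, "jaw": 0.5}])

```text
clock: 13.35
position: [0.447, -0.1427, 0.232]
tcp_rot: [0.121, 0.694, 0.694, 0.148]
wrist_force: [1.0, 0.6, 0.3]
width: 0.0472
grip_force: 0.0
```

```bash
python3 s.py; python3 d.py .05,.008 84.5 22
```

```text
13.35 [-0.3851  0.0435  0.6598  2.3487 -0.4007  0.428   0.6069] qv 0.23285210665186826 p [ 0.447  -0.1427  0.232 ] gf 0.0 w 0.047236274355039444 F [0.9984 0.5791 0.26  ] z [ 0.3725  0.0377 -0.9272] y [ 0.928  -0.008   0.3725]
shift cm [-0.07  0.06 -0.12] turn [-0.003 -0.     0.007]
shift cm [ 2.33  0.3  -3.56] turn [-0.003 -0.     0.007]
```

Comfortable now. Approach along the dial axis.

Call:
carry_out(commands=[{"x": 0.8, "y": 0.1, "z": -1.2, "wx": 0, "wy": 0, "wz": 0, "jaw": 0.5}, {"x": 1.6, "y": 0.2, "z": -2.4, "wx": 0, "wy": 0, "wz": 0, "jaw": 0.5}, {"x": 2.3, "y": 0.3, "z": -3.5, "wx": 0, "wy": 0, "wz": 0, "jaw": 0.5}, {"x": 2.3, "y": 0.3, "z": -3.5, "wx": 0, "wy": 0, "wz": 0, "jaw": 0.5}, {"x": 2.3, "y": 0.3, "z": -3.5, "wx": 0, "wy": 0, "wz": 0, "jaw": 0.5}])

```text
clock: 13.77
position: [0.4684, -0.1399, 0.1962]
tcp_rot: [0.12, 0.695, 0.693, 0.149]
wrist_force: [0.2, 0.5, -0.2]
width: 0.0475
grip_force: 0.0
```

```bash
python3 s.py; python3 d.py .008 84.5 22; python3 d.py .008 44 22
```

```text
13.7667 [-0.3074  0.1704  0.5901  2.3425 -0.6822  0.3673  0.8622] qv 0.03720499754465504 p [ 0.4684 -0.1399  0.1962] gf 0.0 w 0.047537215451857025 F [ 0.2112  0.5077 -0.2358] z [ 0.3742  0.0392 -0.9265] y [ 0.9273 -0.0102  0.3741]
shift cm [0.19 0.02 0.02] turn [-0.005  0.001  0.008]
shift cm [0.19 0.02 0.02] turn [ 0.255  0.028 -0.637]
```

Call:
carry_out(commands=[{"x": 0.2, "y": 0, "z": 0, "wx": 0, "wy": 0, "wz": 0, "jaw": 0.3}, {"x": 0.2, "y": 0, "z": 0, "wx": 0, "wy": 0, "wz": 0, "jaw": 0.15}, {"x": 0.2, "y": 0, "z": 0, "wx": 0, "wy": 0, "wz": 0, "jaw": 0.1}, {"x": 0.2, "y": 0, "z": 0, "wx": 0, "wy": 0, "wz": 0, "jaw": 0.1}, {"x": 0.2, "y": 0, "z": 0, "wx": 0, "wy": 0, "wz": 0, "jaw": 0.1}], force=8)

```text
clock: 14.18
position: [0.4688, -0.14, 0.1961]
tcp_rot: [0.119, 0.695, 0.693, 0.149]
wrist_force: [-10.2, -0.8, 2.6]
width: 0.0194
grip_force: 8.0
```

```bash
python3 s.py;  python3 d.py .008 44 22
```

```text
14.1833 [-0.3066  0.1721  0.5902  2.3405 -0.6811  0.371   0.8605] qv 0.006438592420450987 p [ 0.4688 -0.14    0.1961] gf 8.01285289241605 w 0.019363737238496243 F [-10.2399  -0.8148   2.5835] z [ 0.372   0.0404 -0.9273] y [ 0.9282 -0.0111  0.3719]
shift cm [0.15 0.03 0.03] turn [ 0.253  0.026 -0.637]
```

Call:
carry_out(commands=[{"x": -0.1, "y": 0, "z": 0, "wx": 0.03, "wy": 0.003, "wz": -0.08, "jaw": 0.1}, {"x": -0.1, "y": 0, "z": 0, "wx": 0.06, "wy": 0.006, "wz": -0.16, "jaw": 0.1}, {"x": -0.1, "y": 0, "z": 0, "wx": 0.095, "wy": 0.01, "wz": -0.24, "jaw": 0.1}, {"x": -0.1, "y": 0, "z": 0, "wx": 0.127, "wy": 0.013, "wz": -0.32, "jaw": 0.1}, {"x": -0.1, "y": 0, "z": 0, "wx": 0.16, "wy": 0.016, "wz": -0.4, "jaw": 0.1}, {"x": -0.1, "y": 0, "z": 0, "wx": 0.19, "wy": 0.02, "wz": -0.48, "jaw": 0.1}, {"x": -0.1, "y": 0, "z": 0, "wx": 0.222, "wy": 0.023, "wz": -0.56, "jaw": 0.1}, {"x": -0.1, "y": 0, "z": 0, "wx": 0.253, "wy": 0.026, "wz": -0.637, "jaw": 0.1}, {"x": -0.1, "y": 0, "z": 0, "wx": 0.253, "wy": 0.026, "wz": -0.637, "jaw": 0.1}, {"x": -0.1, "y": 0, "z": 0, "wx": 0.253, "wy": 0.026, "wz": -0.637, "jaw": 0.1}, {"x": -0.1, "y": 0, "z": 0, "wx": 0.253, "wy": 0.026, "wz": -0.637, "jaw": 0.1}])

```text
clock: 15.1
position: [0.4681, -0.1395, 0.1961]
tcp_rot: [0.064, 0.888, 0.419, 0.179]
wrist_force: [-8.9, 2.2, 0.1]
width: 0.0183
grip_force: 8.0
```

```bash
python3 s.py;  python3 d.py .008 44 22
```

```text
15.1 [-0.4521  0.1891  0.7553  2.3484 -0.7597  0.3892  0.2536] qv 0.0032623372989283033 p [ 0.4681 -0.1395  0.1961] gf 7.961705317720771 w 0.018277981916937372 F [-8.9453  2.1644  0.0619] z [ 0.3718  0.0367 -0.9276] y [ 0.7208 -0.641   0.2636]
shift cm [ 0.22 -0.02  0.03] turn [ 0.001 -0.001 -0.   ]
```

Turned. Open, back out along the dial axis, and look.

Call:
carry_out(commands=[{"x": -0.1, "y": 0, "z": 0, "wx": 0, "wy": 0, "wz": 0, "jaw": 0.25}, {"x": -0.1, "y": 0, "z": 0, "wx": 0, "wy": 0, "wz": 0, "jaw": 0.4}, {"x": -0.1, "y": 0, "z": 0, "wx": 0, "wy": 0, "wz": 0, "jaw": 0.4}, {"x": -1, "y": -0.1, "z": 1.4, "wx": 0, "wy": 0, "wz": 0, "jaw": 0.4}, {"x": -2, "y": -0.2, "z": 3, "wx": 0, "wy": 0, "wz": 0, "jaw": 0.4}, {"x": -2.5, "y": -0.2, "z": 6, "wx": 0, "wy": 0, "wz": 0, "jaw": 0.4}, {"x": -2.5, "y": 3, "z": 9, "wx": 0, "wy": 0, "wz": 0, "jaw": 0.4}, {"x": -2.5, "y": 7, "z": 11, "wx": 0, "wy": 0, "wz": 0, "jaw": 0.4}, {"x": -2.5, "y": 11, "z": 12, "wx": 0, "wy": 0, "wz": 0, "jaw": 0.4}, {"x": -2.5, "y": 15, "z": 12, "wx": 0, "wy": 0, "wz": 0, "jaw": 0.4}, {"x": -2.5, "y": 19, "z": 12, "wx": 0, "wy": 0, "wz": 0, "jaw": 0.4}, {"x": -2.5, "y": 20, "z": 12, "wx": 0, "wy": 0, "wz": 0, "jaw": 0.4}])

```text
clock: 16.1
position: [0.4445, 0.0367, 0.3143]
tcp_rot: [0.065, 0.888, 0.418, 0.182]
wrist_force: [1.2, -0.3, 0.9]
width: 0.0376
grip_force: 0.0
```

```bash
python3 s.py; python3 - <<'E'
from h import *
f=grab("top"); np.savez("top2.npz",**f); print(angles(f))
P=cloud(f); k=(abs((P-C0)@ey)<.04)&(abs((P-C0)@up35)<.05); up=((P-C0)@n35>.026)&k
a=np.c_[(P[up]-C0)@up35,(P[up]-C0)@-ey]; print(up.sum(),a.mean(0),cv2.minAreaRect((a*1000).astype(np.float32)))
A=ortho(f,C0+.007*n35,-ey,up35,.06,.0003); B=ortho(f,C0+.035*n35,-ey,up35,.06,.0003)
for I,n in((A,1),(B,0)):
    c=200; cv2.circle(I,(c,c),int(40/.3),(0,255,255),1); cv2.drawMarker(I,(c,c),(0,255,255),0,10,1)
cv2.imwrite("pics/dial2.png",np.hstack([A,B])[...,::-1])
E
```

```text
16.1 [-0.669  -0.1749  0.3618  2.3035  0.2364  0.6325 -1.1566] qv 1.5553581981180131 p [0.4445 0.0367 0.3143] gf 0.0 w 0.03756562710023334 F [ 1.2429 -0.3349  0.9364] z [ 0.377   0.0359 -0.9255] y [ 0.7181 -0.6424  0.2676]
{'rider': (np.float64(43.7), np.float64(44.5), np.float64(-33.2), np.float64(34.7), 4290, np.float64(35.5), np.float64(57.6)), 'pointer': (np.float64(50.3), np.float64(34.8), np.float64(-16.6), np.float64(13.8), 1889, np.float64(7.8), np.float64(31.0))}
114 [ 0.0003336  -0.00019152] ((-1.4064102172851562, 0.9509010314941406), (15.930153846740723, 57.530311584472656), 44.4864387512207)
```

View pics/dial2.png

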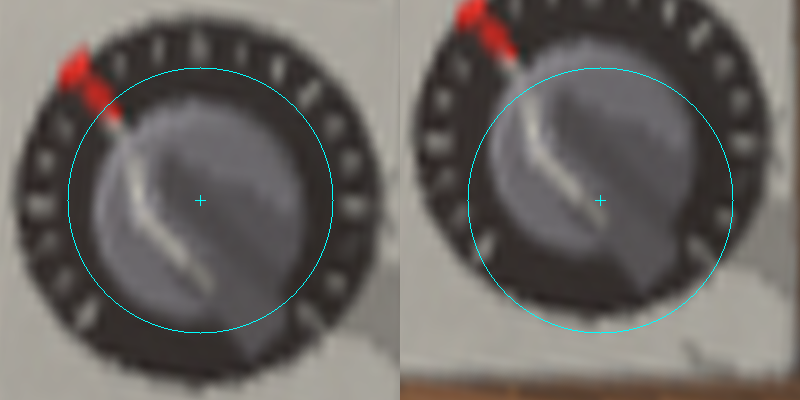

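The left panel shows the white pointer line running up to the rider's inner tip at about (117,121). The bar measures 44.5° and the rider 43.7°, so the dial is set. Next is the head: check shelf clearance and the bar's exact place.

```bash
cat >> h.py <<'E'
def headpose(phi,t,back=0.0,hc=(.110,.082),Rr=.2302,py=.072):
    tz=tilt(np.radians(t)); b=W(hc[0]-Rr*np.cos(phi),py,hc[1]+Rr*np.sin(phi))
    return b-(.078+back)*tz, toolR(tz,np.cross(ey,-tz)*1.0 if np.cross(ey,-tz)@ex>0 else -np.cross(ey,-tz))
E
python3 - <<'E'
from h import *
np.set_printoptions(precision=3,suppress=True)
f=dict(np.load("top0.npz")); P=cloud(f)
x,y,z=P[...,0],P[...,1],P[...,2]
for zl in np.arange(.2,1.2,.1):
    m=(z>zl)&(z<zl+.1)&(abs(y-.03)<.15)&(x>.5); print(round(zl,1),m.sum(),np.nanmin(x[m]) if m.any() else None)
Q=P-O; H=(abs(Q@ey-.072)<.036)&(z>.27)&(Q@ex<.06)&(Q@ex>-.02); q=Q[H]
print("bar top z",np.percentile(q[:,2],[50,90]),"px",np.percentile(q@ex,[2,50,98]))
H2=(Q@ey>-.02)&(Q@ey<.16)&(z>.25)&(Q@ex<.06)&(Q@ex>-.03);print("y",np.percentile((Q@ey)[H2],[1,50,99]))
hsv=cv2.cvtColor(f["frame"],cv2.COLOR_RGB2HSV); d=H2&(hsv[...,2]<90); print("black grip py",np.percentile((Q@ey)[d],[2,50,98]),"px",np.percentile((Q@ex)[d],[2,50,98]),np.median(z[d]))
for t in(15,25,35):
    print(t); go(*headpose(1.196,t,.08)); go(*headpose(1.196,t))
E
python3 s.py
```

```text
0.2 1295 0.5807986149700634
0.3 4874 0.5807903398860373
0.4 0 None
0.5 0 None
0.6 13104 0.6983737590773604
0.7 0 None
0.8 0 None
0.9 9138 0.6881837478138098
1.0 0 None
1.1 0 None
bar top z [0.305 0.308] px [0.016 0.024 0.034]
y [0.014 0.07  0.127]
black grip py [0.035 0.069 0.105] px [0.017 0.024 0.032] 0.30592393228585096
15
shift cm [10.63 -1.53 13.35] turn [-0.264  0.095  0.745]
shift cm [12.69 -1.32  5.62] turn [-0.264  0.095  0.745]
25
shift cm [ 8.06 -1.79 12.41] turn [-0.311 -0.076  0.719]
shift cm [11.42 -1.45  5.16] turn [-0.311 -0.076  0.719]
35
shift cm [ 5.69 -2.02 11.03] turn [-0.356 -0.247  0.69 ]
shift cm [10.25 -1.57  4.48] turn [-0.356 -0.247  0.69 ]
16.15 [-0.6728 -0.1722  0.349   2.3002  0.2371  0.6333 -1.168 ] qv 0.30390747992792716 p [0.4451 0.0441 0.3153] gf 0.0 w 0.037554937161279674 F [1.6714 9.5524 1.9523] z [ 0.3781  0.0391 -0.9249] y [ 0.7214 -0.6386  0.2679]
```

```bash
python3 - <<'E'
from h import *
f=dict(np.load("top0.npz")); P=cloud(f)
x,y,z=P[...,0],P[...,1],P[...,2]
for a,b in((.315,.33),(.33,.35),(.35,.37),(.37,.4),(.6,.7)):
    m=(z>a)&(z<b)&(abs(y-.03)<.2)&(x>.5); print(a,m.sum(),np.percentile(x[m],[0,1,5]) if m.any() else None)
E
python3 s.py
```

```text
0.315 0 None
0.33 0 None
0.35 0 None
0.37 0 None
0.6 17370 [0.69837376 0.69942821 0.70009168]
16.15 [-0.6728 -0.1722  0.349   2.3002  0.2371  0.6333 -1.168 ] qv 0.30390747992792716 p [0.4451 0.0441 0.3153] gf 0.0 w 0.037554937161279674 F [1.6714 9.5524 1.9523] z [ 0.3781  0.0391 -0.9249] y [ 0.7214 -0.6386  0.2679]
```

Call:
carry_out(commands=[{"x": 2, "y": -1, "z": 4, "wx": -0.06, "wy": -0.015, "wz": 0.14, "jaw": 0.5}, {"x": 4, "y": -1.5, "z": 8, "wx": -0.12, "wy": -0.03, "wz": 0.28, "jaw": 0.5}, {"x": 6, "y": -1.8, "z": 12.4, "wx": -0.2, "wy": -0.05, "wz": 0.45, "jaw": 0.5}, {"x": 8, "y": -1.8, "z": 12.4, "wx": -0.311, "wy": -0.076, "wz": 0.719, "jaw": 0.5}, {"x": 8, "y": -1.8, "z": 12.4, "wx": -0.311, "wy": -0.076, "wz": 0.719, "jaw": 0.5}, {"x": 8, "y": -1.8, "z": 12.4, "wx": -0.311, "wy": -0.076, "wz": 0.719, "jaw": 0.5}, {"x": 8, "y": -1.8, "z": 12.4, "wx": -0.311, "wy": -0.076, "wz": 0.719, "jaw": 0.5}, {"x": 8, "y": -1.8, "z": 12.4, "wx": -0.311, "wy": -0.076, "wz": 0.719, "jaw": 0.5}, {"x": 8, "y": -1.8, "z": 12.4, "wx": -0.311, "wy": -0.076, "wz": 0.719, "jaw": 0.5}])

```text
clock: 16.9
position: [0.5247, 0.0172, 0.4368]
tcp_rot: [0.147, 0.657, 0.722, 0.159]
wrist_force: [-0.1, -0.3, 0.7]
width: 0.0473
grip_force: 0.0
```

```bash
python3 s.py; python3 - <<'E'
from h import *
for b in(.08,.03,0): go(*headpose(1.193,25,b,py=.070))
E
```

```text
16.9 [-0.8078 -0.1824  0.5559  2.0279  0.2147  0.8455 -0.2533] qv 0.012986760527008114 p [0.5247 0.0172 0.4368] gf 0.0 w 0.047264984515701734 F [-0.1096 -0.254   0.676 ] z [ 0.421   0.0362 -0.9064] y [0.9024 0.0851 0.4225]
shift cm [0.05 0.7  0.23] turn [0.003 0.    0.007]
shift cm [ 2.16  0.91 -4.3 ] turn [0.003 0.    0.007]
shift cm [ 3.42  1.04 -7.02] turn [0.003 0.    0.007]
```

Call:
carry_out(commands=[{"x": 0.7, "y": 0.9, "z": -1.2, "wx": 0, "wy": 0, "wz": 0, "jaw": 0.5}, {"x": 1.4, "y": 0.9, "z": -2.8, "wx": 0, "wy": 0, "wz": 0, "jaw": 0.5}, {"x": 2.1, "y": 0.9, "z": -4.3, "wx": 0, "wy": 0, "wz": 0, "jaw": 0.5}, {"x": 2.8, "y": 1, "z": -5.7, "wx": 0, "wy": 0, "wz": 0, "jaw": 0.5}, {"x": 3.4, "y": 1, "z": -7, "wx": 0, "wy": 0, "wz": 0, "jaw": 0.5}, {"x": 3.4, "y": 1, "z": -7, "wx": 0, "wy": 0, "wz": 0, "jaw": 0.5}, {"x": 3.4, "y": 1, "z": -7, "wx": 0, "wy": 0, "wz": 0, "jaw": 0.3}, {"x": 3.4, "y": 1, "z": -7, "wx": 0, "wy": 0, "wz": 0, "jaw": 0.15}, {"x": 3.4, "y": 1, "z": -7, "wx": 0, "wy": 0, "wz": 0, "jaw": 0.1}, {"x": 3.4, "y": 1, "z": -7, "wx": 0, "wy": 0, "wz": 0, "jaw": 0.1}, {"x": 3.4, "y": 1, "z": -7, "wx": 0, "wy": 0, "wz": 0, "jaw": 0.1}], force=6)

```text
clock: 17.82
position: [0.5587, 0.0272, 0.3674]
tcp_rot: [0.147, 0.657, 0.722, 0.159]
wrist_force: [-2.3, -0.1, 4.0]
width: 0.0185
grip_force: 6.0
```

```bash
python3 s.py; python3 - <<'E'
from h import *
p,R,o=cur(); q=p+.078*R.as_matrix()[:,2]-O; print("grasp press",q@ex,q@ey,q[2],"R,phi",np.hypot(.11-q@ex,q[2]-.082),np.arctan2(q[2]-.082,.11-q@ex))
ref=(p,R)
for ph,t in zip(np.arange(1.13,.03,-.07),np.r_[np.linspace(25,10,16)]): print(round(ph,2),end=" "); go(*headpose(ph,t,py=q@ey),ref=ref)
print(.04);go(*headpose(.04,10,py=q@ey),ref=ref)
E
```

```text
17.8167 [-0.8195 -0.03    0.6354  2.0735  0.094   0.6589 -0.1474] qv 0.002706645655516123 p [0.5587 0.0272 0.3674] gf 6.0003675520420074 w 0.018492572911974342 F [-2.3033 -0.1273  4.0477] z [ 0.4216  0.0366 -0.906 ] y [0.9019 0.0864 0.4232]
grasp press 0.024902560148415496 0.06918414773469343 0.2967039369547538 R,phi 0.23095314419415233 1.1934423302820032
1.13 shift cm [-1.3  -0.17 -0.65] turn [0.003 0.001 0.006]
1.06 shift cm [-2.6  -0.31 -1.33] turn [0.002 0.018 0.006]
0.99 shift cm [-3.84 -0.43 -2.11] turn [0.    0.036 0.006]
0.92 shift cm [-5.03 -0.55 -2.99] turn [-0.002  0.053  0.006]
0.85 shift cm [-6.14 -0.66 -3.96] turn [-0.003  0.07   0.006]
0.78 shift cm [-7.18 -0.77 -5.02] turn [-0.005  0.088  0.006]
0.71 shift cm [-8.14 -0.86 -6.16] turn [-0.007  0.105  0.006]
0.64 shift cm [-9.01 -0.95 -7.37] turn [-0.008  0.123  0.006]
0.57 shift cm [-9.8  -1.03 -8.66] turn [-0.01   0.14   0.006]
0.5 shift cm [-10.48  -1.1  -10.  ] turn [-0.012  0.157  0.006]
0.43 shift cm [-11.07  -1.16 -11.41] turn [-0.014  0.175  0.006]
0.36 shift cm [-11.56  -1.2  -12.86] turn [-0.015  0.192  0.006]
0.29 shift cm [-11.94  -1.24 -14.35] turn [-0.017  0.209  0.006]
0.22 shift cm [-12.21  -1.27 -15.88] turn [-0.019  0.227  0.006]
0.15 shift cm [-12.37  -1.29 -17.44] turn [-0.02   0.244  0.006]
0.08 shift cm [-12.42  -1.29 -19.02] turn [-0.022  0.262  0.006]
0.04
shift cm [-12.48  -1.3  -19.94] turn [-0.022  0.262  0.006]
```

Call:
carry_out(commands=[{"x": -1.3, "y": -0.1, "z": -0.6, "wx": 0, "wy": 0, "wz": 0, "jaw": 0.1}, {"x": -2.6, "y": -0.2, "z": -1.3, "wx": 0, "wy": 0.018, "wz": 0, "jaw": 0.1}, {"x": -3.8, "y": -0.3, "z": -2.1, "wx": 0, "wy": 0.036, "wz": 0, "jaw": 0.1}, {"x": -5, "y": -0.45, "z": -3, "wx": -0.002, "wy": 0.053, "wz": 0, "jaw": 0.1}, {"x": -6.1, "y": -0.55, "z": -4, "wx": -0.003, "wy": 0.07, "wz": 0, "jaw": 0.1}, {"x": -7.2, "y": -0.65, "z": -5, "wx": -0.005, "wy": 0.088, "wz": 0, "jaw": 0.1}, {"x": -8.1, "y": -0.8, "z": -6.2, "wx": -0.007, "wy": 0.105, "wz": 0, "jaw": 0.1}, {"x": -9, "y": -0.9, "z": -7.4, "wx": -0.008, "wy": 0.123, "wz": 0, "jaw": 0.1}, {"x": -9.8, "y": -1, "z": -8.7, "wx": -0.01, "wy": 0.14, "wz": 0, "jaw": 0.1}, {"x": -10.5, "y": -1.05, "z": -10, "wx": -0.012, "wy": 0.157, "wz": 0, "jaw": 0.1}, {"x": -10.5, "y": -1.05, "z": -10, "wx": -0.012, "wy": 0.157, "wz": 0, "jaw": 0.1}])

```text
clock: 18.73
position: [0.4518, 0.0165, 0.264]
tcp_rot: [0.093, 0.666, 0.733, 0.1]
wrist_force: [0.3, 4.1, -8.2]
width: 0.0186
grip_force: 6.0
```

```bash
cat > hd.py <<'E'
from h import *
import sys
p,R,o=cur(); q=p+.078*R.as_matrix()[:,2]-O; print("grasp press",q@ex,q@ey,q[2],"R,phi",np.hypot(.11-q@ex,q[2]-.082),np.arctan2(q[2]-.082,.11-q@ex))
ref=(p,R); t=float(sys.argv[2])
for ph in map(float,sys.argv[1].split(",")): print(ph,end=" "); go(*headpose(ph,t,py=q@ey),ref=ref)
E
python3 s.py; python3 hd.py .43,.36,.29,.22,.15,.08,.04 12
```

```text
18.7333 [-0.8247 -0.0502  0.6236  2.3029  0.1043  0.6097 -0.1801] qv 0.040957509854798305 p [0.4518 0.0165 0.264 ] gf 5.996971875429153 w 0.018579426325540598 F [ 0.2955  4.0701 -8.2253] z [ 0.2694  0.023  -0.9628] y [0.9584 0.0917 0.2703]
grasp press -0.09444734193282486 0.06932660710907773 0.188920623903296 R,phi 0.23071786978746897 0.4818573584699389
0.43 shift cm [ 0.01 -0.03 -0.98] turn [-0.004  0.064  0.005]
0.36 shift cm [-0.61 -0.09 -2.46] turn [-0.004  0.064  0.005]
0.29 shift cm [-1.12 -0.14 -3.99] turn [-0.004  0.064  0.005]
0.22 shift cm [-1.52 -0.18 -5.55] turn [-0.004  0.064  0.005]
0.15 shift cm [-1.82 -0.21 -7.13] turn [-0.004  0.064  0.005]
0.08 shift cm [-2.   -0.23 -8.73] turn [-0.004  0.064  0.005]
0.04 shift cm [-2.06 -0.24 -9.65] turn [-0.004  0.064  0.005]
```

```bash
for a in ".43 12" ".36 9" ".29 6" ".22 3" ".15 0" ".10 0" ".04 0"; do python3 hd.py $a | tail -1; done
```

```text
0.43 shift cm [ 0.01 -0.03 -0.98] turn [-0.004  0.064  0.005]
0.36 shift cm [-0.21 -0.05 -2.39] turn [-0.009  0.116  0.005]
0.29 shift cm [-0.32 -0.06 -3.86] turn [-0.014  0.168  0.005]
0.22 shift cm [-0.32 -0.06 -5.39] turn [-0.019  0.221  0.005]
0.15 shift cm [-0.2  -0.05 -6.96] turn [-0.024  0.273  0.005]
0.1 shift cm [-0.35 -0.07 -8.1 ] turn [-0.024  0.273  0.005]
0.04 shift cm [-0.44 -0.08 -9.48] turn [-0.024  0.273  0.005]
```

Call:
carry_out(commands=[{"x": 0, "y": 0, "z": -1, "wx": -0.004, "wy": 0.064, "wz": 0, "jaw": 0.1}, {"x": -0.2, "y": 0, "z": -2.4, "wx": -0.009, "wy": 0.116, "wz": 0, "jaw": 0.1}, {"x": -0.3, "y": 0, "z": -3.9, "wx": -0.014, "wy": 0.168, "wz": 0, "jaw": 0.1}, {"x": -0.3, "y": 0, "z": -5.4, "wx": -0.019, "wy": 0.221, "wz": 0, "jaw": 0.1}, {"x": -0.2, "y": 0, "z": -7, "wx": -0.024, "wy": 0.273, "wz": 0, "jaw": 0.1}, {"x": -0.4, "y": 0, "z": -8.1, "wx": -0.024, "wy": 0.273, "wz": 0, "jaw": 0.1}, {"x": -0.4, "y": 0, "z": -8.9, "wx": -0.024, "wy": 0.273, "wz": 0, "jaw": 0.1}, {"x": -0.4, "y": 0, "z": -9.5, "wx": -0.024, "wy": 0.273, "wz": 0, "jaw": 0.1}, {"x": -0.4, "y": 0, "z": -9.6, "wx": -0.024, "wy": 0.273, "wz": 0, "jaw": 0.1}, {"x": -0.4, "y": 0, "z": -9.6, "wx": -0.024, "wy": 0.273, "wz": 0, "jaw": 0.1}])

```text
clock: 19.57
position: [0.4465, 0.0162, 0.1687]
tcp_rot: [-0.001, 0.673, 0.74, -0.001]
wrist_force: [-11.5, -0.0, -5.2]
width: 0.0232
grip_force: 6.0
```

```bash
python3 s.py; python3 hd.py .04 0
```

```text
19.5667 [-0.7148  0.2852  0.6206  2.2489 -0.263   0.6792  0.1878] qv 0.00983232931561337 p [0.4465 0.0162 0.1687] gf 5.9989191591739655 w 0.023152179057988352 F [-11.4603  -0.0055  -5.1845] z [-0.0035 -0.0007 -1.    ] y [ 0.9956  0.0941 -0.0036]
grasp press -0.12105461871217775 0.06986610100733423 0.09069966550682174 R,phi 0.23121834055316726 0.03763420942440574
0.04 shift cm [0.08 0.   0.05] turn [ 0.001 -0.004  0.006]
```

Call:
carry_out(commands=[{"x": 0, "y": 0, "z": 0, "wx": 0, "wy": 0, "wz": 0, "jaw": 0.4}, {"x": 0, "y": 0, "z": 0, "wx": 0, "wy": 0, "wz": 0, "jaw": 0.5}, {"x": 0.5, "y": 0, "z": 0, "wx": 0, "wy": 0, "wz": 0, "jaw": 0.5}, {"x": 0.5, "y": 0, "z": 2, "wx": 0, "wy": 0, "wz": 0, "jaw": 0.5}, {"x": 0.5, "y": 0, "z": 5, "wx": 0, "wy": 0, "wz": 0, "jaw": 0.5}, {"x": 0, "y": 0, "z": 9, "wx": 0, "wy": 0, "wz": 0, "jaw": 0.5}, {"x": 0, "y": 0, "z": 13, "wx": 0, "wy": 0, "wz": 0, "jaw": 0.5}, {"x": 0, "y": 4, "z": 16, "wx": 0, "wy": 0, "wz": 0, "jaw": 0.5}, {"x": 0, "y": 8, "z": 18, "wx": 0, "wy": 0, "wz": 0, "jaw": 0.5}, {"x": 0, "y": 12, "z": 18, "wx": 0, "wy": 0, "wz": 0, "jaw": 0.5}, {"x": 0, "y": 16, "z": 18, "wx": 0, "wy": 0, "wz": 0, "jaw": 0.5}, {"x": 0, "y": 16, "z": 18, "wx": 0, "wy": 0, "wz": 0, "jaw": 0.5}])

```text
clock: 20.57
position: [0.4495, 0.1836, 0.3515]
tcp_rot: [0.001, 0.67, 0.742, 0.003]
wrist_force: [-0.7, 0.4, -1.2]
width: 0.047
grip_force: 0.0
```

```bash
python3 s.py; python3 - <<'E'
from h import *
np.set_printoptions(precision=4,suppress=True)
f=grab("top"); np.savez("top3.npz",**f); g=grab("side"); np.savez("side4.npz",**g)
for c in(f,g):
    P=cloud(c); Q=P-O; px,py,z=Q@ex,Q@ey,P[...,2]
    b=(abs(py-.07)<.034)&(px<-.10)&(px>-.15)&(z>.06)&(z<.16); print("bar",b.sum(),np.percentile(px[b],[2,50,98]),"z",np.percentile(z[b],[10,50,90,98]))
    h=(abs(py-.07)<.03)&(px<.05)&(px>-.04)&(z>.06)&(z<.3); print("head top",np.percentile(z[h],[5,50,95]))
    for x0 in(-.08,-.04,0,.04,.08): 
        s=(abs(py-.07)<.03)&(abs(px-x0)<.008)&(z>.03); print(x0,s.sum(),np.median(z[s]) if s.any() else None)
    H,S,V=cv2.split(cv2.cvtColor(c["frame"],cv2.COLOR_RGB2HSV)); m=((H<6)|(H>170))&(S>90)&(abs(P[...,0]-.563)<.06)&(abs(P[...,1]-.322)<.06)&(z>.037); print("carton",m.sum(),np.median(P[m],0))
print(angles(f))
cv2.imwrite("pics/end.png",np.vstack([cv2.resize(f["frame"][130:280,200:400],(640,300)),cv2.resize(g["frame"][130:270,230:400],(640,300))])[...,::-1])
E
```

```text
20.5667 [-1.0335  0.0513  0.54    1.9868 -0.0292  1.1043 -0.3798] qv 0.04713925233438214 p [0.4495 0.1836 0.3515] gf 0.0 w 0.04696786401697625 F [-0.7264  0.4033 -1.1995] z [ 0.006   0.0029 -1.    ] y [0.9949 0.1011 0.0063]
bar 168 [-0.1316 -0.1221 -0.1134] z [0.1055 0.1101 0.1139 0.116 ]
head top [0.1105 0.1152 0.1267]
-0.08 15 0.030860507740193235
-0.04 140 0.11399116012588068
0 124 0.11588433559170139
0.04 125 0.11348984958222103
0.08 114 0.10183921844881114
carton 238 [0.5683 0.3172 0.0446]
bar 57 [-0.1301 -0.1244 -0.1123] z [0.1019 0.1086 0.1116 0.1134]
head top [0.1083 0.1133 0.1275]
-0.08 0 None
-0.04 84 0.09375490157266989
0 41 0.11540803001867649
0.04 33 0.1108445392872433
0.08 33 0.09933774725087101
carton 86 [0.5641 0.3149 0.0419]
{'rider': (np.float64(43.7), np.float64(44.0), np.float64(-33.3), np.float64(34.9), 3998, np.float64(35.7), np.float64(57.4)), 'pointer': (np.float64(62.9), np.float64(44.3), np.float64(-9.0), np.float64(4.6), 1984, np.float64(1.8), np.float64(23.3))}
```

View pics/end.png

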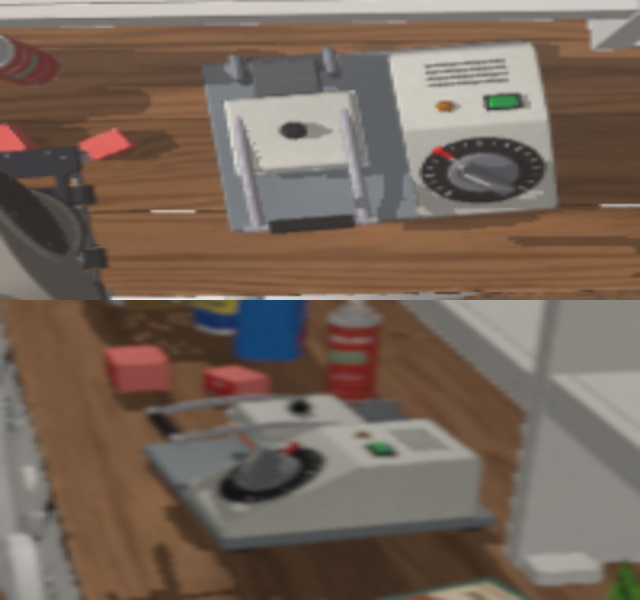

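The lower panel shows the head down, with its bar at about (160,423), and the upper panel shows the pointer on the rider. The small carton next to the gripper at (107,144) is the look-alike. The bar top reads 110 mm where about 102 mm is expected, so I'll press it down gently to be sure it is fully shut.

```bash
python3 - <<'E'
from h import *
R=toolR(-ez,ex)
for z in(.24,.207,.1985): go(W(-.121,.07,z),R)
E
```

```text
shift cm [ -0.35 -16.29 -11.08] turn [-0.001  0.005  0.002]
shift cm [ -0.35 -16.29 -14.38] turn [-0.001  0.005  0.002]
shift cm [ -0.35 -16.29 -15.23] turn [-0.001  0.005  0.002]
```

Call:
carry_out(commands=[{"x": 0, "y": -4, "z": 0, "wx": 0, "wy": 0, "wz": 0, "jaw": 0}, {"x": 0, "y": -8, "z": -1, "wx": 0, "wy": 0, "wz": 0, "jaw": 0}, {"x": 0, "y": -12, "z": -3, "wx": 0, "wy": 0, "wz": 0, "jaw": 0}, {"x": -0.3, "y": -16.3, "z": -6, "wx": 0, "wy": 0, "wz": 0, "jaw": 0}, {"x": -0.3, "y": -16.3, "z": -9, "wx": 0, "wy": 0, "wz": 0, "jaw": 0}, {"x": -0.3, "y": -16.3, "z": -12, "wx": 0, "wy": 0, "wz": 0, "jaw": 0}, {"x": -0.3, "y": -16.3, "z": -13, "wx": 0, "wy": 0, "wz": 0, "jaw": 0}, {"x": -0.3, "y": -16.3, "z": -13.8, "wx": 0, "wy": 0, "wz": 0, "jaw": 0}, {"x": -0.3, "y": -16.3, "z": -14.3, "wx": 0, "wy": 0, "wz": 0, "jaw": 0}, {"x": -0.3, "y": -16.3, "z": -14.7, "wx": 0, "wy": 0, "wz": 0, "jaw": 0}, {"x": -0.3, "y": -16.3, "z": -14.7, "wx": 0, "wy": 0, "wz": 0, "jaw": 0}])

```text
clock: 21.58
position: [0.4471, 0.0141, 0.2041]
tcp_rot: [0.001, 0.673, 0.74, 0.002]
wrist_force: [-0.5, 0.8, -0.0]
width: 0.0004
grip_force: 0.0
```

Call:
carry_out(commands=[{"x": 0, "y": 0, "z": -0.2, "wx": 0, "wy": 0, "wz": 0, "jaw": 0}, {"x": 0, "y": 0, "z": -0.4, "wx": 0, "wy": 0, "wz": 0, "jaw": 0}, {"x": 0, "y": 0, "z": -0.6, "wx": 0, "wy": 0, "wz": 0, "jaw": 0}, {"x": 0, "y": 0, "z": -0.6, "wx": 0, "wy": 0, "wz": 0, "jaw": 0}])

```text
clock: 21.92
position: [0.4472, 0.014, 0.1983]
tcp_rot: [0.001, 0.673, 0.74, 0.002]
wrist_force: [-3.3, 1.2, 16.4]
width: 0.0008
grip_force: 7.5
```

Call:
carry_out(commands=[{"x": 0, "y": 0, "z": -0.1, "wx": 0, "wy": 0, "wz": 0, "jaw": 0}, {"x": 0, "y": 0, "z": -0.1, "wx": 0, "wy": 0, "wz": 0, "jaw": 0}, {"x": 0, "y": 0, "z": -0.1, "wx": 0, "wy": 0, "wz": 0, "jaw": 0}])

```text
clock: 22.17
position: [0.4473, 0.0139, 0.1979]
tcp_rot: [0.001, 0.673, 0.74, 0.003]
wrist_force: [-9.0, 0.0, 32.8]
width: 0.0003
grip_force: 15.2
```

The press is on its hard stop: the force doubled over 0.4 mm, with the bar at its shut height. Retreat and hand in.

Call:
carry_out(commands=[{"x": 0, "y": 0, "z": 0.5, "wx": 0, "wy": 0, "wz": 0, "jaw": 0}, {"x": 0, "y": 0, "z": 3, "wx": 0, "wy": 0, "wz": 0, "jaw": 0}, {"x": 0, "y": 0, "z": 6, "wx": 0, "wy": 0, "wz": 0, "jaw": 0}, {"x": 0, "y": 0, "z": 10, "wx": 0, "wy": 0, "wz": 0, "jaw": 0}, {"x": 0, "y": 0, "z": 12, "wx": 0, "wy": 0, "wz": 0, "jaw": 0}, {"x": 0, "y": 0, "z": 12, "wx": 0, "wy": 0, "wz": 0, "jaw": 0}, {"x": 0, "y": 0, "z": 12, "wx": 0, "wy": 0, "wz": 0, "jaw": 0}])

```text
clock: 22.75
position: [0.4471, 0.014, 0.3177]
tcp_rot: [0.002, 0.673, 0.74, 0.003]
wrist_force: [-0.7, 0.0, -0.3]
width: 0.0004
grip_force: 0.0
```

```bash
python3 s.py; python3 -c "
from h import *
print(r.sign_off())"
```

```text
22.75 [-0.8845 -0.0023  0.7251  2.1096 -0.0005  1.0263 -0.0638] qv 0.03828284656806143 p [0.4471 0.014  0.3177] gf 0.0 w 0.0003801343165068633 F [-0.6534  0.0322 -0.2752] z [ 0.007   0.0031 -1.    ] y [0.9954 0.0952 0.0072]
the job is handed in; nothing more can be done
None
```

I handed the job in at 22.8 s, and no verdict came back: the carton stands upright on the worktop left of the press, the dial pointer is within about 1° of the rider, and the head is down on its stop.

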